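# Check reagent bottles in on the analyser's carousel

### The arm

A 6-joint arm with a two-finger parallel gripper is mounted at the origin on the work surface. World frame = base frame: x ahead of the robot, y to its left, z up, the work surface at z = 0. Lengths are in m, angles in degrees, forces in N, time in s.
With the tool pointing down it reaches from about 0.35 to 0.875 m from the base axis. Payload 4.2 kg.
Tool frame: the origin (TCP) lies on the centre line of the jaws, within the pads' length; the fingertips stand r.tip_extent ahead of it and the grasp point (between the pads) lies 11 mm behind it (r.tip_extent is the distance from the TCP to the fingertips, in m); z points along the fingers, y is the line along which they close (so a half turn about z gives the same grasp; the last joint's range is limited). The gripper opens to 87 mm and grips with 3 to 60 N. Pads are 19 mm wide; open, the fingers measure 117 mm over their backs; the gripper's body (75 mm by 190 mm) begins 51 mm behind the grasp point.
Start: joints at [-60.183, 22.042, 0.453, 0, -68.411, -14.817], TCP at [0.162, -0.604, 0.231] pointing down, gripper open.
Joint ranges: [-179.83, 179.83], [-69.29, 118.12], [-61.27, 80.66], [-181.25, 117.63], [-171.15, -9.14], [-177.46, 177.46]. Speed limits (degrees/s): [159.86, 159.86, 180, 180, 180, 180].

### API

Orientations are given as a 3x3 rotation matrix whose columns are the frame's x, y, z axes.
In Python, from station import r gives the robot as it stands.
- The arm moves only by the shell command python3 -m jog 'ROWS'. ROWS is text: rows parted by semicolons, each of 5 numbers parted by spaces: the opening, from 0 (shut) to 1 (fully open), then the shift along the world's x, y, z in mm, then the turn about the world's z in degrees. In form: hand dx dy dz roll; .... A call has 1 to 5 rows; each row shifts and turns the commanded pose from where the row before left it; what a row does not reach is not made up. A row lasts 1/8 s, in which the tool goes at most 62.5 mm and 10.7 degrees, less where a joint would pass 70% of its speed; a pose out of reach is approached as far as the arm can. A call is refused whole if a number of a shift passes 62.5 or a number of a turn 10.7, either way. A call with a gripper value outside its range is refused whole. The fingers move at their own pace and stop on an object; the grip force is fixed at half the most. Time passes only in rows, so rows that do not move let the fingers close. It gives the time, the measured TCP pose, the force, the opening and the grip force at its end, in the units of the state.
- r.sense(): the state, without advancing time (a new reading comes with each control period).
- r.capture(name): name is "side" or "top"; returns a dict with "pixels" (420x560x3 uint8, red, green, blue), "fovy" (degrees; the focal length in pixels is half the picture's height over the tangent of half this angle, whatever the lens; pixels are square), "cx", "cy" (the principal point, pixels), "k1" (the pictures are not rectified: a ray, as slopes to the right and down, at radius r is drawn at 1 + k1 r^2 times it, then the intrinsics apply), "origin" and "orientation" of the camera in the world. Camera axes: x right, y down, z forward; pixel columns grow to the right and rows downward; lengths in m; the calibration is good to about 2 mm. A picture is of the moment at which its call begins. There is no depth.
- r.finish_job(): hands the job in; it is judged then, once.
The state is a dict: "time_s": time; "joints": joint angles; "joint_velocities": joint speeds; "effort": joint torques, N m; "tcp_pos": TCP position; "ee_rot": TCP orientation; "wrist_force": force on the tool from outside, world axes, zero at the start; "moment": the same for the moment, N m; "gripper_width": opening from 0.0 (shut) to 1.0 (fully open); "gripper_force": force on a finger pad.
Only numpy, scipy, OpenCV 4.12 (cv2) and the standard library are available. Lean on these libraries where they do the work, as an engineer would, in place of code of your own. Each camera call takes 0.05 s, during which the arm holds its last target. There are 200 camera calls.

### The job

Load every reagent bottle from the bench onto the carousel first, each upright on the middle of a pad of its own with its barcode label facing straight outwards. Then, biggest bottle first and smallest last, turn the carousel by its post until that bottle clicks into place at the reading side (where the marked tongue sticks out), and with the hand scanner read its label: square on, from 5 to 10 cm, beam on the middle of the label, held still for two seconds. Finish with every bottle still in place like that, the carousel at a click, and the scanner hung back in its stand as you found it; never drop the scanner, and leave the tube rack, mouse and cup alone.

Things in the scene. Friction and masses are not known exactly. Their poses are not given: they have to be found in the camera images.
- large: The biggest reagent bottle (may be absent): white, square, 66 x 66 mm, 70 mm high to the flat shoulder; round grey cap, 30 mm diameter, on its axis from 74 to 100 mm up, to grip from above. Origin: centre of the underside; z up. The barcode label is on the -x face; a black tab of it folds over the shoulder's edge there, seen from above.
- medium: The middle-sized reagent bottle (may be absent): white, square, 56 x 56 mm, 60 mm high to the flat shoulder; round grey cap, 30 mm diameter, on its axis from 64 to 90 mm up, to grip from above. Origin: centre of the underside; z up. The barcode label is on the -x face; a black tab of it folds over the shoulder's edge there, seen from above.
- small: The smallest reagent bottle (may be absent): white, square, 46 x 46 mm, 50 mm high to the flat shoulder; round grey cap, 30 mm diameter, on its axis from 54 to 80 mm up, to grip from above. Origin: centre of the underside; z up. The barcode label is on the -x face; a black tab of it folds over the shoulder's edge there, seen from above.
- large_label (a point): Centre of the barcode label (34 mm wide, 30 mm high) of the biggest bottle: on the -x face, 38 mm above the underside, 34 mm from the bottle's axis. Axes as the bottle's, so the label faces -x.
- medium_label (a point): Centre of the barcode label (34 mm wide, 30 mm high) of the middle-sized bottle: on the -x face, 34 mm above the underside, 29 mm from the bottle's axis. Axes as the bottle's, so the label faces -x.
- small_label (a point): Centre of the barcode label (34 mm wide, 30 mm high) of the smallest bottle: on the -x face, 30 mm above the underside, 24 mm from the bottle's axis. Axes as the bottle's, so the label faces -x.
- seat_1 (a point): Centre of seat 1 of the carousel, on the disc's flat top: a round dark rubber pad of 80 mm diameter, flush, 80 mm from the disc's axis on its +x side. Axes as the disc's: x, y turn with it, z up; outwards is +x.
- seat_2 (a point): Centre of seat 2 of the carousel, on the disc's flat top: a round dark rubber pad of 80 mm diameter, flush, 80 mm from the disc's axis on its -y side. Axes as the disc's: x, y turn with it, z up; outwards is -y.
- seat_3 (a point): Centre of seat 3 of the carousel, on the disc's flat top: a round dark rubber pad of 80 mm diameter, flush, 80 mm from the disc's axis on its -x side. Axes as the disc's: x, y turn with it, z up; outwards is -x.
- carousel (a joint): Disc angle, rad: 0 at the start (post at the reading side, axes as the base's), growing anticlockwise from above, to +-5. Detents pull it into every quarter turn (within about 0.06); between them they resist with 0.15 N m, plus 0.03 N m friction (under 2 N at the post). +1.571 brings seat 1 to the reading side, +-3.142 seat 2, -1.571 or +4.712 seat 3.
- carousel_base: Fixed white base of the reagent carousel. Origin on the disc's axis, on the bench; z up. The grey disc, 280 mm in diameter, has its top 75 mm above the bench. The reading side is +y of this frame: a white tongue with a black mark sticks out there on the bench from under the disc, to 180 mm from the axis, 13 mm high.
- read_spot (a point): The reading place: fixed point on the base, 75 mm above the bench, 80 mm from the axis towards the reading side (+y); a seat's centre comes here when that seat is at the reading side. Axes as the base's.
- post_top (a point): Top centre of the upright steel post by which the disc is turned: 18 mm diameter, 90 mm tall above the disc, 115 mm from the axis, on the disc's +y side. Top 165 mm above the bench.
- scanner: White barcode scanner, 160 g. Head 100 mm long (x), 44 wide (y), 36 high (z); origin at the head's centre; reads along +x from the dark window at its +x end. Handle 30 x 22 mm (lower part 16 wide) centred 22 mm behind the origin, down to 86 mm below it. Grip the head from above across its width, fingertips at most 12 mm below the origin, clear of the stand.
- nose (a point): Centre of the scanner's window, 50 mm ahead (+x) of the scanner's origin. Axes as the scanner's: x is the beam.
- stand: Fixed black stand: base 110 x 100 x 10 mm, two upright plates along x (80 long, 10 thick, 32 mm gap, tops at 105 mm). The scanner's head rests on the plates' tops, handle hanging in the gap: scanner origin 123 mm above the stand's, x axes parallel, nose to the stand's +x. Starts so, up to 8 mm off centre along x. Origin: centre of the underside.
- tube_rack: Bystander: white rack 50 x 110 x 50 mm with capped tubes to 84 mm. Origin: centre of the underside.
- mouse: Bystander: black computer mouse 100 x 60 x 30 mm. Origin: centre of the underside.
- wipes_tub: Bystander: open white plastic cup, 72 mm in diameter, 70 mm high. Origin: centre of the underside.
Things that resemble listed ones, but are neither listed nor needed, are in the scene too. What is shaped like the large but orange or yellow is not meant.

How it is judged:
By the outcome, as a careful person would: the job done as asked, in the order asked, and still so for the second after the job is handed in, with the robot touching nothing.
Of large, medium, small only 2 to 3 are there at a start; the rules pass over those that are not, and their reading is None.
At some moment in a run one of large, medium, small may be knocked a few centimetres aside while the robot is not near it.
It also fails if it takes over 210 s, if anything falls off the work surface, if the arm or the gripper's body presses on something with over 40 N, if the wrist force passes 120 N, or if a joint passes its speed limit or range.

## Working session

There is one attempt and no reset: what is moved stays moved. The work goes in short steps, Python scripts to look and compute and a shell command to move; the robot and the scene stay as the last step left them, time stands still between calls to the robot, and variables do not carry over. Pictures are saved under pics/ and viewed, at most 18 in all, crops included, and the job is handed in when it is done.

```bash
ls; mkdir -p pics; cat > h.py <<'E'
import numpy as np, cv2
from station import r
def cap(n,save=None):
    c=r.capture(n)
    if save: cv2.imwrite('pics/'+save,c['pixels'][:,:,::-1])
    return c
def K(c):
    f=210/np.tan(np.radians(c['fovy']/2)); return f
def ray(c,u,v):
    f=K(c); d=np.array([(u-c['cx'])/f,(v-c['cy'])/f]); p=d.copy()
    for _ in range(30): p=d/(1+c['k1']*(p@p))
    return np.array(c['origin']),np.array(c['orientation'])@np.array([p[0],p[1],1])
def onz(c,u,v,z):
    o,d=ray(c,u,v); return o+d*(z-o[2])/d[2]
def proj(c,P):
    q=np.array(c['orientation']).T@(np.array(P)-np.array(c['origin'])); p=q[:2]/q[2]
    return p*(1+c['k1']*(p@p))*K(c)+[c['cx'],c['cy']]
E
python3 - <<'E'
from h import *
for n in('top','side'):
    c=cap(n,n+'0.png'); print(n,{k:np.round(v,4).tolist() for k,v in c.items() if k!='pixels'})
s=r.sense(); print(s); print(r.tip_extent)
E
```

```text
pics
top {'fovy': 52.3558, 'cx': 276.0247, 'cy': 204.6653, 'k1': -0.067, 'origin': [0.4696, 0.0162, 1.5129], 'orientation': [[-0.0, -0.999, 0.0454], [-0.9997, -0.001, -0.0233], [0.0233, -0.0454, -0.9987]]}
side {'fovy': 42.6216, 'cx': 281.9063, 'cy': 205.332, 'k1': -0.0888, 'origin': [-0.0153, -1.1066, 1.2581], 'orientation': [[0.893, -0.303, 0.3328], [-0.4501, -0.6084, 0.6536], [0.0045, -0.7335, -0.6797]]}
{'time_s': 0.1, 'joints': array([-6.01847073e+01,  2.20865447e+01,  3.86145250e-01, -2.49980809e-02,
       -6.84108015e+01, -1.48165770e+01]), 'joint_velocities': array([ 0.03470863, -0.18968922,  0.15539278,  0.1269056 ,  0.11415184,
        0.10324242]), 'effort': array([-5.81401055e-04, -3.91688776e+01,  1.87934017e+01,  4.23194379e+00,
        1.34168129e-02, -6.90813295e-05]), 'tcp_pos': array([ 0.16162441, -0.60319023,  0.22955781]), 'ee_rot': array([[-9.65973231e-01, -2.58641337e-01, -6.12980821e-04],
       [-2.58642043e-01,  9.65971396e-01,  1.88560421e-03],
       [ 1.04426744e-04,  1.97998580e-03, -9.99998034e-01]]), 'wrist_force': array([-0.78371011,  0.0787483 ,  0.21764481]), 'moment': array([ 0.00754333, -0.00432299, -0.01800981]), 'gripper_force': 0.0, 'gripper_width': 1.0039757686167288}
0.008
```

View pics/top0.png

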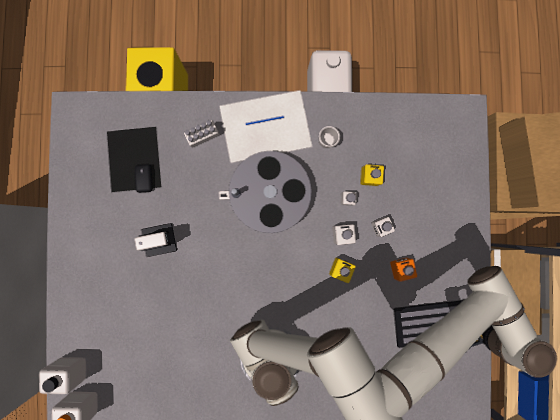

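View pics/side0.png

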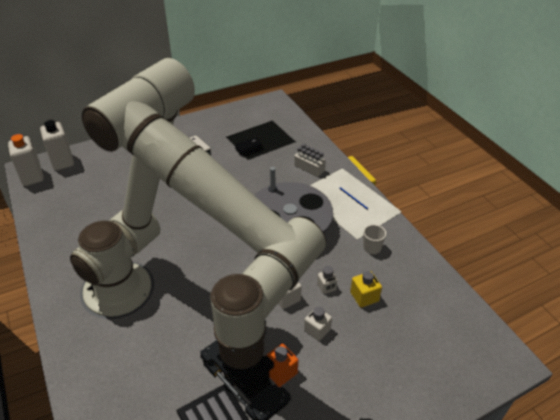

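The top view shows three white bottles near (346,234), (385,226) and (350,198). The carousel is at (270,191) with its tongue to the left, and the scanner is at (155,240). Next I'll zoom in.

```bash
python3 - <<'E'
import cv2
a=cv2.imread('pics/top0.png')
b=cv2.resize(a[180:255,325:405],None,fx=7,fy=7,interpolation=cv2.INTER_CUBIC)
d=cv2.resize(a[215:260,125:205],None,fx=7,fy=7,interpolation=cv2.INTER_CUBIC)
cv2.imwrite('pics/z1.png',cv2.resize(cv2.vconcat([b,d]),None,fx=.7,fy=.7))
E
```

```text
(no output)
```

View pics/z1.png

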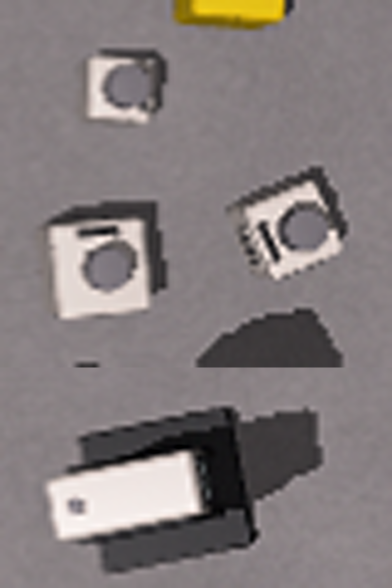

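```bash
cat > m.py <<'E'
from h import *
def blobs(mask,lo,hi):
    n,l,s,ce=cv2.connectedComponentsWithStats(mask.astype(np.uint8))
    return [(l==i,s[i],ce[i]) for i in range(1,n) if lo<s[i][4]<hi]
if __name__=='__main__':
    c=cap('top'); im=c['pixels'].astype(int); v=im.max(2); sat=v-im.min(2)
    up=cv2.resize(c['pixels'],None,fx=4,fy=4,interpolation=cv2.INTER_CUBIC).astype(int)
    uv=up.max(2); us=uv-up.min(2)
    print('pads'); 
    for m,s,ce in blobs(v<60,250,700):
        if 230<ce[0]<320 and 140<ce[1]<240: print(ce,s,onz(c,*ce,.075).round(4))
    print('white')
    for m,s,ce in blobs((uv>190)&(us<45),1000,16000):
        ce=(ce-1.5)/4
        if not(100<ce[0]<420 and 160<ce[1]<265): continue
        ct=max(cv2.findContours(m.astype(np.uint8),0,2)[0],key=cv2.contourArea)
        R=cv2.minAreaRect(ct); box=(cv2.boxPoints(R)-1.5)/4
        print(ce.round(1),s[4]/16,np.round(R[1],1)/4,R[2], box.round(1).tolist())
E
python3 m.py
python3 - <<'E'
import cv2
a=cv2.imread('pics/top0.png')
cv2.imwrite('pics/z2.png',cv2.resize(a[145:240,210:325],None,fx=6,fy=6,interpolation=cv2.INTER_CUBIC))
E
```

```text
pads
[268.52216749 167.80541872] [258 157  22  23 406] [0.6598 0.0081 0.075 ]
[293.31051345 190.23227384] [283 179  22  23 409] [ 0.5839 -0.0758  0.075 ]
[270.75245098 215.06127451] [260 204  23  23 408] [4.999e-01 4.000e-04 7.500e-02]
white
[384.  226.5] 100.0625 [15.45 15.45] 67.16634368896484 [[374.3999938964844, 222.39999389648438], [388.6000061035156, 216.39999389648438], [394.6000061035156, 230.6999969482422], [380.3999938964844, 236.6999969482422]]
[343.9 235.6] 203.4375 [18.675 18.45 ] 83.6598129272461 [[334.70001220703125, 226.10000610351562], [353.0, 224.10000610351562], [355.1000061035156, 242.6999969482422], [336.70001220703125, 244.6999969482422]]
[149.9 240.8] 349.5 [12.525 29.75 ] 78.11134338378906 [[133.6999969482422, 237.8000030517578], [162.89999389648438, 231.6999969482422], [165.39999389648438, 244.0], [136.3000030517578, 250.10000610351562]]
```

View pics/z2.png

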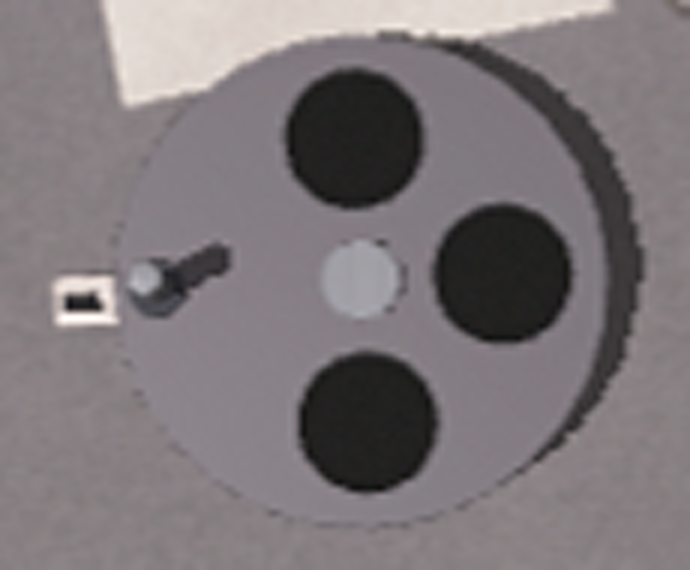

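The zoomed view shows the seats (black pads), the post at (236,193) and the tongue mark to its left, so the reading side is about world +y. The carousel is turned roughly 2.8°. Next I need the bottle caps and small's yaw.

```bash
cat > b.py <<'E'
from m import *
def caps(c,guess,H):
    # guess: world xy of bottle; H: shoulder height; cap top H+.03 ; returns cap xy
    up=cv2.resize(c['pixels'],None,fx=8,fy=8,interpolation=cv2.INTER_CUBIC)
    g=cv2.GaussianBlur(cv2.cvtColor(up,cv2.COLOR_RGB2GRAY),(0,0),3)
    u=proj(c,[*guess,H+.03]); x,y=(u*8+3.5).astype(int); w=110
    rad=8*.015*K(c)/(1.51-H-.03)
    cs=cv2.HoughCircles(g[y-w:y+w,x-w:x+w],cv2.HOUGH_GRADIENT_ALT,1,20,param1=60,param2=.3,minRadius=int(rad*.85),maxRadius=int(rad*1.2))
    if cs is None: return None
    return [(onz(c,(a+x-w-3.5)/8,(b+y-w-3.5)/8,H+.03)[:2].round(4).tolist(),round(float(q/rad),2)) for a,b,q in cs[0][:,:3]]
if __name__=='__main__':
    c=cap('top')
    for n,u,sh,H in(('L',(347.4,234.1),(344.9,234.4),.07),('M',(386.8,226.1),(384.5,226.55),.06),('S',(350.7,197.8),None,.05)):
        g=onz(c,*u,H+.03)[:2]; print(n,'guess',g.round(4),'sh',None if sh is None else onz(c,*sh,H).round(4),caps(c,g,H))
    p=[onz(c,*q,.141)[:2] for q in((133.7,237.8),(162.9,231.7),(165.4,244),(136.3,250.1))]
    print('scanner',np.round(p,4).tolist(),np.mean(p,0).round(4))
    b=np.array(onz(c,384.5,226.55,.06))[:2]
    e=[onz(c,*q,.06)[:2] for q in((374.4,222.4),(388.6,216.4))]; d=e[0]-e[1]; print('Myaw',np.degrees(np.arctan2(d[1],d[0])))
    e=[onz(c,*q,.07)[:2] for q in((355.1,242.7),(353,224.1))]; d=e[1]-e[0]; print('Lyaw',np.degrees(np.arctan2(d[1],d[0])))
    a=c['pixels'][180:215,330:370][:,:,::-1]
    cv2.imwrite('pics/z3.png',cv2.resize(a,None,fx=14,fy=14,interpolation=cv2.INTER_CUBIC))
E
python3 b.py
```

```text
L guess [ 0.4362 -0.2539] sh [ 0.4345 -0.2511  0.07  ] [([0.4355, -0.254], 0.93)]
M guess [ 0.4625 -0.3897] sh [ 0.4608 -0.3902  0.06  ] [([0.4614, -0.3884], 1.1)]
S guess [ 0.5583 -0.2698] sh None [([0.5582, -0.2672], 1.02)]
scanner [[0.4252, 0.4405], [0.4449, 0.3466], [0.4057, 0.3382], [0.3859, 0.4317]] [0.4154 0.3893]
Myaw 112.4736244100393
Lyaw 6.127788021758618
```

View pics/z3.png

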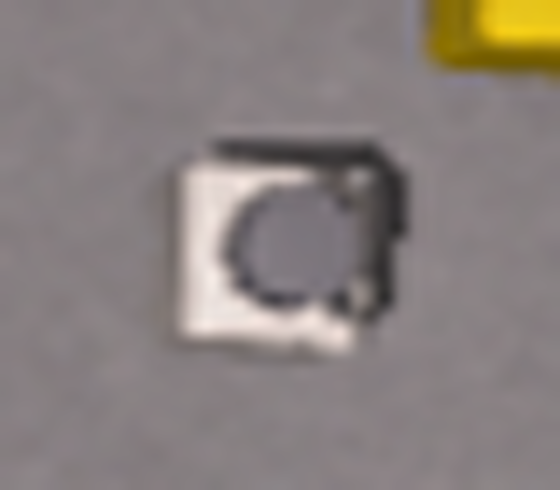

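Small's tab is at its right edge, so the label faces about −93°, matching the other two measurements. Next I'll move over the large bottle.

```bash
python3 -m jog '0.7 34 44 0 0;0.7 34 44 0 0;0.7 34 44 0 0;0.7 34 44 0 0;0.7 34 44 0 0'; python3 -m jog '0.7 34 44 0 0;0.7 34 44 0 0;0.7 36 42 -20 0;0.7 0 0 -30 0;0.7 0 0 0 0'
```

```text
time_s: 0.82
tcp_pos: [0.3326, -0.3821, 0.2306]
ee_rot: [[-0.966, -0.259, 0.0], [-0.259, 0.966, -0.0], [-0.0, -0.0, -1.0]]
wrist_force: [0.8, -1.8, -0.2]
gripper_width: 0.704
gripper_force: 0.0
time_s: 1.45
tcp_pos: [0.4344, -0.2526, 0.1785]
ee_rot: [[-0.966, -0.26, -0.006], [-0.26, 0.966, 0.002], [0.005, 0.003, -1.0]]
wrist_force: [-0.0, 0.3, 0.0]
gripper_width: 0.7
gripper_force: 0.0
```

```bash
python3 -m jog '0.7 1 0 -40 0;0.7 0 0 -40 0;0.7 0 0 -13 0;0.7 0 0 0 0;0 0 0 0 0'; python3 -m jog '0 0 0 0 0;0 0 0 0 0;0 0 0 0 0;0 0 0 0 0'; python3 -m jog '0 0 0 20 0;0 0 0 60 0;0 0 0 40 0;0 0 0 0 0'
```

```text
time_s: 2.08
tcp_pos: [0.4381, -0.2543, 0.0893]
ee_rot: [[-0.966, -0.259, 0.003], [-0.259, 0.966, -0.001], [-0.003, -0.002, -1.0]]
wrist_force: [0.2, 0.1, 0.8]
gripper_width: 0.647
gripper_force: 0.0
time_s: 2.58
tcp_pos: [0.4368, -0.2534, 0.0879]
ee_rot: [[-0.966, -0.259, -0.0], [-0.259, 0.966, 0.0], [-0.0, 0.0, -1.0]]
wrist_force: [-0.7, 3.3, 3.5]
gripper_width: 0.339
gripper_force: 30.0
time_s: 3.08
tcp_pos: [0.4386, -0.2543, 0.2106]
ee_rot: [[-0.966, -0.259, 0.007], [-0.259, 0.966, -0.002], [-0.007, -0.004, -1.0]]
wrist_force: [-0.6, -0.1, -2.4]
gripper_width: 0.337
gripper_force: 29.9
```

```bash
python3 -m jog '0 16 19 10 0;0 32 37 0 0;0 32 37 0 0;0 32 37 0 0;0 32 37 0 -3.5'; python3 -m jog '0 32 37 0 0;0 28 37 0 0;0 19 21 0 0;0 0 0 0 0;0 0 0 0 0'; python3 - <<'E'
from h import *
c=cap('top','t1.png'); cap('side','s1.png')
E
```

```text
time_s: 3.7
tcp_pos: [0.5805, -0.0854, 0.215]
ee_rot: [[-0.98, -0.197, -0.004], [-0.197, 0.98, 0.0], [0.004, 0.001, -1.0]]
wrist_force: [0.7, -0.9, -1.7]
gripper_width: 0.336
gripper_force: 29.9
time_s: 4.32
tcp_pos: [0.6587, 0.008, 0.2155]
ee_rot: [[-0.98, -0.199, -0.004], [-0.199, 0.98, -0.001], [0.004, 0.0, -1.0]]
wrist_force: [-1.0, 0.6, -2.6]
gripper_width: 0.333
gripper_force: 29.9
```

View pics/s1.png

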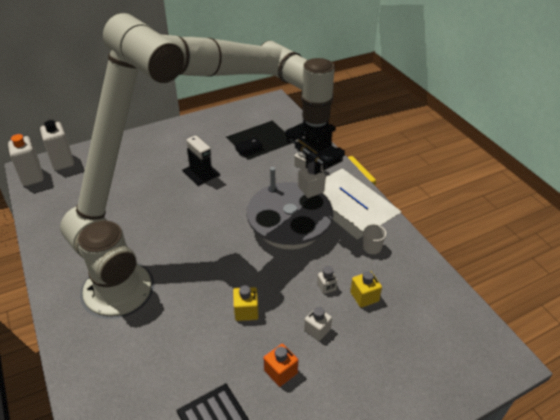

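The side view shows the large bottle over seat 1. The scanner in its stand at (200,155) has its dark face towards this camera (−y); I'll crop it to check.

```bash
python3 -m jog '0 2 0 -20 0;0 0 0 -20 0;0 0 0 -7 0;0 0 0 -4 0;0 0 0 0 0'; python3 -m jog '0 0 0 0 0;0.7 0 0 0 0;0.7 0 0 0 0;0.7 0 0 0 0'
python3 - <<'E'
import cv2
a=cv2.imread('pics/s1.png')
p=cv2.resize(a[125:190,175:230],None,fx=7,fy=7,interpolation=cv2.INTER_CUBIC)
q=cv2.resize(a[260:325,300:355],None,fx=7,fy=7,interpolation=cv2.INTER_CUBIC)
cv2.imwrite('pics/z4.png',cv2.hconcat([p,q]))
E
```

```text
time_s: 5.05
tcp_pos: [0.662, 0.0081, 0.1671]
ee_rot: [[-0.98, -0.199, 0.001], [-0.199, 0.98, 0.0], [-0.001, -0.0, -1.0]]
wrist_force: [-0.9, 0.2, -2.6]
gripper_width: 0.337
gripper_force: 29.9
time_s: 5.55
tcp_pos: [0.6621, 0.0083, 0.1672]
ee_rot: [[-0.98, -0.2, 0.001], [-0.2, 0.98, 0.0], [-0.001, -0.0, -1.0]]
wrist_force: [-0.7, 0.5, -0.1]
gripper_width: 0.592
gripper_force: 0.0
```

View pics/z4.png

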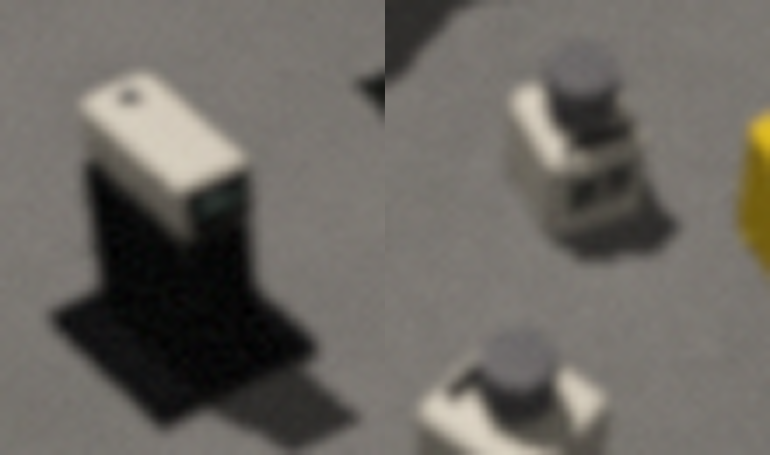

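Crop: the scanner's dark window faces the camera, so its nose points to −y at about −78°. The small bottle's label and tab also face −y, as assumed. Next comes the medium bottle.

```bash
python3 -m jog '0.7 0 0 20 0;0.7 0 0 40 0;0.7 -20 -40 0 0;0.7 -25 -50 0 0;0.7 -25 -50 0 0'; python3 -m jog '0.7 -25 -50 0 0;0.7 -25 -50 0 0;0.7 -25 -50 0 0;0.7 -25 -50 0 0;0.7 -20 -40 0 0'; python3 -m jog '0.7 -10 -17 -40 0;0.7 0 0 0 0;0.7 0 0 0 0'; cat > look.py <<'E'
from b import *
import sys
def shoulder(c,g,H):
    up=cv2.resize(c['pixels'],None,fx=4,fy=4,interpolation=cv2.INTER_CUBIC).astype(int)
    uv=up.max(2); us=uv-up.min(2); u=proj(c,[*g,H])
    best=None
    for m,s,ce in blobs((uv>165)&(us<45),400,16000):
        if np.hypot(*((ce-1.5)/4-u))<8:
            ct=max(cv2.findContours(m.astype(np.uint8),0,2)[0],key=cv2.contourArea)
            R=cv2.minAreaRect(ct); p=[onz(c,*((q-1.5)/4),H)[:2] for q in cv2.boxPoints(R)]
            d=p[1]-p[0]; return np.mean(p,0).round(4),'size',np.hypot(*d).round(4),np.hypot(*(p[2]-p[1])).round(4),'yaw',((np.degrees(np.arctan2(d[1],d[0]))+45)%90-45).round(1)
c=cap('top',sys.argv[1])
for a in sys.argv[2:]:
    x,y,H,z=map(float,a.split(',')) # z: height of underside
    print(a,caps(c,(x,y),H+z),shoulder(c,(x,y),H+z))
E
python3 look.py t2.png .66,.008,.07,.075 .5582,-.268,.05,0 .4617,-.389,.06,0
```

```text
time_s: 6.18
tcp_pos: [0.5911, -0.1328, 0.227]
ee_rot: [[-0.98, -0.2, 0.001], [-0.2, 0.98, -0.0], [-0.001, -0.0, -1.0]]
wrist_force: [-0.3, -0.0, 0.3]
gripper_width: 0.701
gripper_force: 0.0
time_s: 6.8
tcp_pos: [0.4707, -0.3735, 0.227]
ee_rot: [[-0.98, -0.199, 0.001], [-0.199, 0.98, -0.001], [-0.001, -0.001, -1.0]]
wrist_force: [0.2, -0.2, 0.1]
gripper_width: 0.7
gripper_force: 0.0
time_s: 7.18
tcp_pos: [0.4626, -0.3889, 0.1877]
ee_rot: [[-0.98, -0.2, 0.001], [-0.2, 0.98, -0.001], [-0.001, -0.002, -1.0]]
wrist_force: [-0.4, 0.6, 1.3]
gripper_width: 0.7
gripper_force: 0.0
.66,.008,.07,.075 [([0.6608, 0.0101], 0.99)] (array([0.6605, 0.0095]), 'size', np.float64(0.0637), np.float64(0.065), 'yaw', np.float64(2.9))
.5582,-.268,.05,0 None None
.4617,-.389,.06,0 None None
```

```bash
python3 -m jog '0.7 0 0 -50 0;0.7 0 0 -45 0;0.7 0 0 -16 0;0.7 0 0 0 0;0 0 0 0 0'; python3 -m jog '0 0 0 0 0;0 0 0 0 0;0 0 0 0 0;0 0 0 0 0'; python3 -m jog '0 0 0 20 0;0 0 0 60 0;0 0 0 60 0;0 0 0 20 0;0 0 0 0 0'
```

```text
time_s: 7.85
tcp_pos: [0.4635, -0.3894, 0.0779]
ee_rot: [[-0.98, -0.2, 0.004], [-0.2, 0.98, -0.002], [-0.003, -0.003, -1.0]]
wrist_force: [0.1, -0.7, 0.6]
gripper_width: 0.647
gripper_force: 0.0
time_s: 8.35
tcp_pos: [0.4621, -0.389, 0.0761]
ee_rot: [[-0.98, -0.199, 0.001], [-0.199, 0.98, -0.001], [-0.001, -0.001, -1.0]]
wrist_force: [-0.2, -1.4, 2.3]
gripper_width: 0.335
gripper_force: 29.9
time_s: 8.98
tcp_pos: [0.4622, -0.3887, 0.2369]
ee_rot: [[-0.98, -0.199, 0.003], [-0.199, 0.98, -0.001], [-0.003, -0.001, -1.0]]
wrist_force: [0.4, 0.0, -2.5]
gripper_width: 0.339
gripper_force: 29.9
```

```bash
python3 -m jog '0 3 29 0 0;0 5 50 0 10;0 5 50 0 10;0 5 50 0 10;0 5 50 0 10'; python3 -m jog '0 5 50 0 10;0 5 50 0 10;0 5 40 0 10;0 0 20 -20 0;0 0 0 -20 0'; python3 -m jog '0 0 0 -10 0;0 0 0 0 0;0 0 0 0 0'; python3 look.py t3.png .5582,-.268,.05,0
```

```text
time_s: 9.6
tcp_pos: [0.4834, -0.1579, 0.233]
ee_rot: [[-0.619, -0.786, -0.005], [-0.786, 0.619, 0.001], [0.002, 0.004, -1.0]]
wrist_force: [0.4, -0.4, -1.5]
gripper_width: 0.338
gripper_force: 29.9
time_s: 10.22
tcp_pos: [0.4984, 0.0017, 0.1927]
ee_rot: [[-0.146, -0.989, -0.004], [-0.989, 0.146, -0.0], [0.001, 0.004, -1.0]]
wrist_force: [0.5, -0.0, -0.8]
gripper_width: 0.34
gripper_force: 29.9
time_s: 10.6
tcp_pos: [0.5001, 0.0001, 0.1859]
ee_rot: [[-0.148, -0.989, 0.001], [-0.989, 0.148, -0.0], [-0.0, -0.001, -1.0]]
wrist_force: [-0.4, 0.0, -1.9]
gripper_width: 0.333
gripper_force: 29.9
.5582,-.268,.05,0 None (array([ 0.5595, -0.269 ]), 'size', np.float64(0.0445), np.float64(0.0428), 'yaw', np.float64(-3.0))
```

```bash
python3 -m jog '0 0 0 -20 0;0 0 0 -10 0;0 0 0 -4 0;0 0 0 0 0;0 0 0 0 0'; python3 -m jog '0 0 0 -1 0;0 0 0 0 0;0.6 0 0 0 0;0.6 0 0 0 0;0.6 0 0 0 0'
```

```text
time_s: 11.28
tcp_pos: [0.5002, 0.0004, 0.1521]
ee_rot: [[-0.148, -0.989, 0.001], [-0.989, 0.148, 0.0], [-0.0, -0.001, -1.0]]
wrist_force: [0.5, -0.2, -1.3]
gripper_width: 0.337
gripper_force: 29.9
time_s: 11.9
tcp_pos: [0.4998, 0.0003, 0.1506]
ee_rot: [[-0.148, -0.989, -0.0], [-0.989, 0.148, -0.0], [0.0, 0.0, -1.0]]
wrist_force: [-0.2, 0.2, 0.1]
gripper_width: 0.566
gripper_force: 0.0
```

```bash
python3 -m jog '0.6 0 0 20 0;0.6 0 0 50 0;0.6 8 -38 0 0;0.6 11 -50 0 0;0.6 11 -50 0 0'; python3 -m jog '0.6 11 -50 0 0;0.6 11 -50 0 0;0.6 6 -30 -40 0;0.6 0 0 -40 0;0.6 0 0 0 0'; python3 -m jog '0.6 0 0 -40 0;0.6 0 0 -34 0;0.6 0 0 0 0;0 0 0 0 0;0 0 0 0 0'; python3 -m jog '0 0 0 0 0;0 0 0 0 0;0 0 0 0 0'
```

```text
time_s: 12.52
tcp_pos: [0.5301, -0.1388, 0.2208]
ee_rot: [[-0.147, -0.989, 0.001], [-0.989, 0.147, 0.0], [-0.0, -0.001, -1.0]]
wrist_force: [0.2, 0.9, 0.3]
gripper_width: 0.6
gripper_force: 0.0
time_s: 13.15
tcp_pos: [0.5552, -0.2675, 0.1369]
ee_rot: [[-0.149, -0.989, -0.008], [-0.989, 0.149, 0.002], [-0.001, 0.009, -1.0]]
wrist_force: [-0.3, 0.3, 1.1]
gripper_width: 0.6
gripper_force: 0.0
time_s: 13.78
tcp_pos: [0.5594, -0.2679, 0.0691]
ee_rot: [[-0.147, -0.989, 0.004], [-0.989, 0.147, -0.001], [0.001, -0.004, -1.0]]
wrist_force: [-0.2, 0.4, 1.0]
gripper_width: 0.451
gripper_force: 0.0
time_s: 14.15
tcp_pos: [0.5589, -0.268, 0.068]
ee_rot: [[-0.147, -0.989, 0.003], [-0.989, 0.147, -0.001], [0.001, -0.003, -1.0]]
wrist_force: [1.8, 1.4, 6.0]
gripper_width: 0.339
gripper_force: 30.0
```

```bash
python3 -m jog '0 0 0 20 0;0 0 0 50 0;0 0 0 45 5.75;0 5 35 0 0;0 7 50 0 0'; python3 -m jog '0 7 50 0 0;0 6 45 0 0;0 0 12 -10 0;0 0 0 -10 0;0 0 0 0 0'; python3 -m jog '0 0 0 0 0;0 0 0 0 0'
```

```text
time_s: 14.78
tcp_pos: [0.569, -0.1825, 0.1812]
ee_rot: [[-0.051, -0.999, -0.001], [-0.999, 0.051, 0.001], [-0.001, 0.001, -1.0]]
wrist_force: [-0.3, 1.0, -2.4]
gripper_width: 0.337
gripper_force: 30.0
time_s: 15.4
tcp_pos: [0.5814, -0.0768, 0.1597]
ee_rot: [[-0.049, -0.999, -0.004], [-0.999, 0.049, -0.0], [0.001, 0.004, -1.0]]
wrist_force: [0.0, 0.1, -0.5]
gripper_width: 0.334
gripper_force: 30.0
time_s: 15.65
tcp_pos: [0.5829, -0.0766, 0.1618]
ee_rot: [[-0.049, -0.999, 0.001], [-0.999, 0.049, -0.0], [0.0, -0.001, -1.0]]
wrist_force: [0.5, -0.2, -1.4]
gripper_width: 0.332
gripper_force: 30.0
```

```bash
python3 -m jog '0 1 1 -10 0;0 0 0 -5 0;0 0 0 -3 0;0 0 0 0 0;0 0 0 -1 0'; python3 -m jog '0 0 0 0 0;0.55 0 0 0 0;0.55 0 0 0 0;0.55 0 0 20 0;0.55 0 0 60 0'; python3 -m jog '0.5 0 40 20 0;0.5 0 55 0 0;0.5 0 55 0 0;0.5 0 45 0 0;0.5 0 0 0 0'; python3 look.py t4.png .66,.01,.07,.075 .4999,.0004,.06,.075 .5839,-.0758,.05,.075
```

```text
time_s: 16.27
tcp_pos: [0.5841, -0.0746, 0.143]
ee_rot: [[-0.048, -0.999, 0.001], [-0.999, 0.048, -0.0], [0.0, -0.001, -1.0]]
wrist_force: [-0.0, 0.3, 2.3]
gripper_width: 0.335
gripper_force: 30.0
time_s: 16.9
tcp_pos: [0.5816, -0.0747, 0.2198]
ee_rot: [[-0.048, -0.999, -0.009], [-0.999, 0.048, -0.0], [0.001, 0.009, -1.0]]
wrist_force: [0.7, -0.1, 0.3]
gripper_width: 0.541
gripper_force: 0.0
time_s: 17.52
tcp_pos: [0.5836, 0.1231, 0.2423]
ee_rot: [[-0.044, -0.999, -0.0], [-0.999, 0.044, 0.0], [-0.0, 0.0, -1.0]]
wrist_force: [0.5, -0.8, -0.3]
gripper_width: 0.502
gripper_force: 0.0
.66,.01,.07,.075 None None
.4999,.0004,.06,.075 None None
.5839,-.0758,.05,.075 [([0.5881, -0.0767], 1.02)] (array([ 0.5852, -0.0761]), 'size', np.float64(0.0427), np.float64(0.0441), 'yaw', np.float64(2.7))
```

View pics/t4.png

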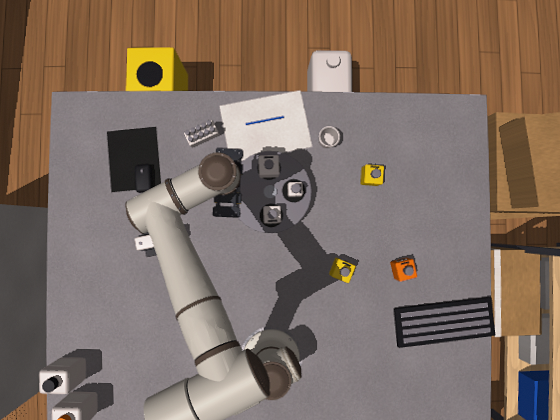

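```bash
python3 -m jog '0.5 -9 -4 -40 0;0.5 0 0 -40 0;0.5 0 0 -19 0;0.5 0 0 0 0;0.5 0 0 0 0'; python3 -m jog '0 0 0 0 0;0 0 0 0 0;0 0 0 0 0;0 0 0 0 0;0 0 0 0 0'; python3 - <<'E'
from h import *
s=r.sense(); print(s['tcp_pos'],s['joints'].round(1))
C=np.array([.5798,.00425])
for a0,a1,n in((92.75,182.75,10),(182.75,2.75,20),(2.75,-87.25,10)):
    t=np.radians(np.linspace(a0,a1,n+1)); p=1e3*(C+.115*np.c_[np.cos(t),np.sin(t)]); print(p[0].round(1),np.diff(p,axis=0).round(1).tolist())
E
```

```text
time_s: 18.2
tcp_pos: [0.5756, 0.1158, 0.1447]
ee_rot: [[-0.049, -0.999, 0.002], [-0.999, 0.049, 0.0], [-0.0, -0.002, -1.0]]
wrist_force: [-0.2, 0.1, 0.3]
gripper_width: 0.504
gripper_force: 0.0
time_s: 18.82
tcp_pos: [0.5748, 0.1164, 0.1438]
ee_rot: [[-0.048, -0.999, 0.0], [-0.999, 0.048, 0.0], [-0.0, -0.0, -1.0]]
wrist_force: [-1.0, -0.2, 2.1]
gripper_width: 0.199
gripper_force: 30.0
[0.57483704 0.11639822 0.14384522] [ 27.3  22.6 -12.    0.  -55.3 -30. ]
[574.3 119.1] [[-17.9, -2.3], [-17.3, -5.0], [-16.3, -7.7], [-14.9, -10.2], [-13.1, -12.4], [-11.0, -14.3], [-8.7, -15.8], [-6.1, -17.0], [-3.4, -17.7], [-0.6, -18.0]]
[464.9  -1.3] [[0.6, 18.0], [3.4, 17.7], [6.1, 17.0], [8.7, 15.8], [11.0, 14.3], [13.1, 12.4], [14.9, 10.2], [16.3, 7.7], [17.3, 5.0], [17.9, 2.3], [18.0, -0.6], [17.7, -3.4], [17.0, -6.1], [15.8, -8.7], [14.3, -11.0], [12.4, -13.1], [10.2, -14.9], [7.7, -16.3], [5.0, -17.3], [2.3, -17.9]]
[694.7   9.8] [[-0.6, -18.0], [-3.4, -17.7], [-6.1, -17.0], [-8.7, -15.8], [-11.0, -14.3], [-13.1, -12.4], [-14.9, -10.2], [-16.3, -7.7], [-17.3, -5.0], [-17.9, -2.3]]
```

```bash
python3 -m jog '0 -9 -1 0 4.5;0 -9 -1.3 0 4.5;0 -17.3 -5 0 9;0 -16.3 -7.7 0 9;0 -14.9 -10.2 0 9'; python3 -m jog '0 -13.1 -12.4 0 9;0 -11 -14.3 0 9;0 -8.7 -15.8 0 9;0 -6.1 -17 0 9;0 -3.4 -17.7 0 9'; python3 -m jog '0 -0.4 -9 0 4.5;0 -0.2 -9 0 4.5;0 0 0 0 0;0 0 0 0 0;0 0 0 0 0'
```

```text
time_s: 19.45
tcp_pos: [0.5089, 0.0918, 0.1438]
ee_rot: [[0.553, -0.833, 0.003], [-0.833, -0.553, 0.001], [0.0, -0.003, -1.0]]
wrist_force: [4.7, -1.0, -1.2]
gripper_width: 0.198
gripper_force: 30.0
time_s: 20.08
tcp_pos: [0.4674, 0.0142, 0.1438]
ee_rot: [[0.98, -0.197, 0.004], [-0.197, -0.98, 0.001], [0.004, -0.002, -1.0]]
wrist_force: [6.0, 1.6, -4.7]
gripper_width: 0.198
gripper_force: 30.0
time_s: 20.7
tcp_pos: [0.4672, -0.003, 0.1438]
ee_rot: [[0.999, -0.048, 0.004], [-0.048, -0.999, 0.001], [0.004, -0.002, -1.0]]
wrist_force: [5.5, 1.4, -3.0]
gripper_width: 0.198
gripper_force: 30.0
```

```bash
python3 -m jog '0.5 0 0 0 0;0.5 0 0 0 0;0.8 0 0 40 0;0.8 0 0 60 0;0.8 -6 22 0 0'; python3 -m jog '0.8 -6 50 0 -9.4;0.8 -6 50 0 -9.4;0.8 -6 50 0 -9.4;0.8 -6 50 0 -9.4;0.8 -6 50 0 -9.4'; python3 -m jog '0.8 -6 50 0 -9.4;0.8 -6 50 0 -9.4;0.8 -4 20 0 -9.6;0.8 0 0 0 0;0.8 0 0 0 0'; python3 - <<'E'
from h import *
s=r.sense(); print(s['joints'].round(1))
E
python3 look.py t5.png .576,.084,.07,.075 .584,-.076,.06,.075 .5,.004,.05,.075
```

```text
time_s: 21.32
tcp_pos: [0.4617, 0.0179, 0.2483]
ee_rot: [[0.999, -0.05, 0.009], [-0.05, -0.999, 0.002], [0.009, -0.003, -1.0]]
wrist_force: [0.5, -0.1, -0.2]
gripper_width: 0.681
gripper_force: 0.0
time_s: 21.95
tcp_pos: [0.4285, 0.269, 0.2435]
ee_rot: [[0.641, -0.767, -0.001], [-0.767, -0.641, -0.001], [0.0, 0.001, -1.0]]
wrist_force: [0.5, -0.4, 0.1]
gripper_width: 0.798
gripper_force: 0.0
time_s: 22.58
tcp_pos: [0.4132, 0.3869, 0.2433]
ee_rot: [[0.206, -0.978, -0.001], [-0.978, -0.206, -0.001], [0.001, 0.001, -1.0]]
wrist_force: [0.2, -0.9, -0.3]
gripper_width: 0.791
gripper_force: 0.0
[ 59.5  15.8  -6.8  -0.  -67.5 -47.6]
.576,.084,.07,.075 None (array([0.5733, 0.0852]), 'size', np.float64(0.0655), np.float64(0.0644), 'yaw', np.float64(1.8))
.584,-.076,.06,.075 [([0.5872, -0.0728], 1.06)] (array([ 0.5868, -0.0727]), 'size', np.float64(0.0551), np.float64(0.0547), 'yaw', np.float64(3.3))
.5,.004,.05,.075 None None
```

View pics/t5.png

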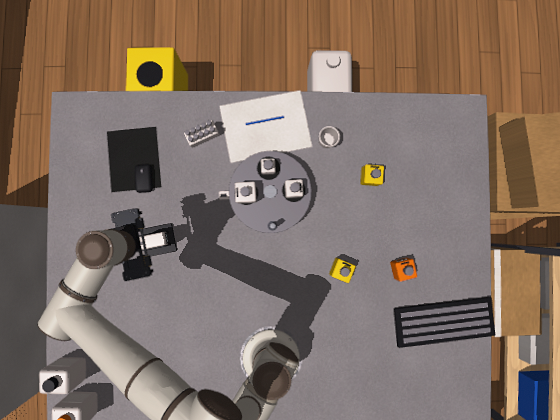

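The top view shows the large bottle at the reading side (245,191), small at the top (268,166), medium on the right (293,187) and the post at (275,224), as planned. Now I'll grip the scanner.

```bash
python3 -m jog '0.8 2 2 -40 0;0.8 0 0 -50 0;0.8 0 0 -22 0;0.8 0 0 -10 0;0.8 0 0 0 0'; python3 -m jog '0 0 0 0 0;0 0 0 0 0;0 0 0 0 0;0 0 0 0 0;0 0 0 0 0'; python3 - <<'E'
from h import *
s=r.sense(); print(s['tcp_pos'].round(4),s['ee_rot'][:,1].round(3))
E
python3 -m jog '0 0 0 10 0;0 0 0 20 0;0 0 0 40 0;0 0 0 40 0;0 0 0 0 0'
```

```text
time_s: 23.25
tcp_pos: [0.4157, 0.3894, 0.1218]
ee_rot: [[0.205, -0.979, 0.0], [-0.979, -0.205, -0.0], [0.0, -0.0, -1.0]]
wrist_force: [-0.1, -0.5, -0.1]
gripper_width: 0.803
gripper_force: 0.0
time_s: 23.88
tcp_pos: [0.4153, 0.39, 0.122]
ee_rot: [[0.206, -0.979, 0.0], [-0.979, -0.206, 0.0], [-0.0, -0.0, -1.0]]
wrist_force: [-1.9, -0.3, 3.2]
gripper_width: 0.499
gripper_force: 30.0
[0.4153 0.39   0.122 ] [-0.979 -0.206 -0.   ]
time_s: 24.5
tcp_pos: [0.4167, 0.3915, 0.2356]
ee_rot: [[0.206, -0.979, 0.005], [-0.979, -0.206, 0.007], [-0.005, -0.006, -1.0]]
wrist_force: [-0.4, -0.9, -1.7]
gripper_width: 0.501
gripper_force: 30.0
```

```bash
python3 -m jog '0 20 -20 0 0;0 35 -35 0 0;0 35 -35 0 -4.7;0 35 -35 0 -4.7;0 20 -18 0 0'; python3 -m jog '0 5 -4 -20 0;0 0 0 -40 0;0 0 0 -40 0;0 0 0 -20 0;0 0 0 -3 0'; python3 -m jog '0 0 0 0 0;0 0 0 0 0'; python3 - <<'E'
from h import *
s=r.sense(); print(s['tcp_pos'].round(4),s['ee_rot'][:,1].round(3))
cap('side','s2.png');c=cap('top','t6.png')
a=cv2.resize(c['pixels'][165:265,180:320],None,fx=4,fy=4,interpolation=2)[:,:,::-1]
b=cv2.imread('pics/s2.png')[120:230,180:340]; b=cv2.resize(b,None,fx=3.5,fy=3.5,interpolation=2)
cv2.imwrite('pics/z6.png',a); 
E
```

```text
time_s: 25.12
tcp_pos: [0.5611, 0.2447, 0.23]
ee_rot: [[0.04, -0.999, -0.002], [-0.999, -0.04, -0.001], [0.001, 0.002, -1.0]]
wrist_force: [-0.2, -0.0, -1.2]
gripper_width: 0.504
gripper_force: 30.0
time_s: 25.75
tcp_pos: [0.5639, 0.2418, 0.1057]
ee_rot: [[0.042, -0.999, -0.005], [-0.999, -0.042, -0.003], [0.003, 0.005, -1.0]]
wrist_force: [0.1, 0.1, -1.4]
gripper_width: 0.505
gripper_force: 30.0
time_s: 26.0
tcp_pos: [0.566, 0.2434, 0.1098]
ee_rot: [[0.043, -0.999, 0.002], [-0.999, -0.043, 0.001], [-0.001, -0.002, -1.0]]
wrist_force: [-0.6, -0.2, -1.3]
gripper_width: 0.5
gripper_force: 30.0
[0.566  0.2434 0.1098] [-0.999 -0.043 -0.002]
```

View pics/z6.png

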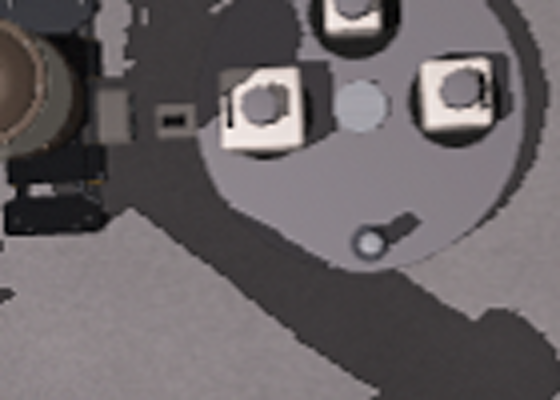

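The crop shows the scanner head in line with the tongue, aimed at the large bottle's tab; post top at about (272.4,225.6). I'll check the disc angle, nudge the height up and hold.

```bash
python3 - <<'E'
from h import *
c=cap('top')
p=onz(c,180+(370-1.5)/4,165+(243-1.5)/4,.165);print(p)
for u,v in((362,107),): print('hub',onz(c,180+(u-1.5)/4,165+(v-1.5)/4,.08))
d=p[:2]-[.5798,.00425]; print(np.hypot(*d),np.degrees(np.arctan2(d[1],d[0])))
E
python3 -m jog '0 0 1 2 0;0 0 0 0 0;0 0 0 0 0;0 0 0 0 0;0 0 0 0 0'
```

```text
[ 0.46553596 -0.00292173  0.165     ]
hub [0.57947773 0.00263854 0.08      ]
0.1144888862620316 -176.40856665865414
time_s: 26.78
tcp_pos: [0.5653, 0.2439, 0.1104]
ee_rot: [[0.043, -0.999, -0.0], [-0.999, -0.043, -0.0], [0.0, 0.0, -1.0]]
wrist_force: [0.4, 0.6, -1.0]
gripper_width: 0.504
gripper_force: 30.0
```

```bash
for i in 1 2 3 4; do python3 -m jog '0 0 0 0 0;0 0 0 0 0;0 0 0 0 0;0 0 0 0 0;0 0 0 0 0' | sed -n '1,2p'; done; python3 look.py t7.png .5733,.085,.07,.075
```

```text
time_s: 27.4
tcp_pos: [0.5654, 0.2439, 0.1106]
time_s: 28.02
tcp_pos: [0.5654, 0.2439, 0.1106]
time_s: 28.65
tcp_pos: [0.5654, 0.2439, 0.1106]
time_s: 29.28
tcp_pos: [0.5654, 0.2439, 0.1105]
.5733,.085,.07,.075 None (array([0.5732, 0.0851]), 'size', np.float64(0.0653), np.float64(0.0641), 'yaw', np.float64(1.4))
```

```bash
python3 -m jog '0 0 10 30 0;0 0 0 50 0;0 0 0 44 0;0 -20 18 0 0;0 -35 34 0 4.7'; python3 -m jog '0 -35 34 0 4.7;0 -35 34 0 0;0 -20 13 0 0;0 -5 3 0 0;0 0 0 0 0'; python3 -m jog '0 0 0 -30 0;0 0 0 -20 0;0 0 0 -20 0;0 0 0 0 0;0 0 0 0 0'
```

```text
time_s: 29.95
tcp_pos: [0.5105, 0.3058, 0.2351]
ee_rot: [[0.124, -0.992, 0.001], [-0.992, -0.124, 0.001], [-0.001, -0.001, -1.0]]
wrist_force: [-0.3, 1.0, -2.5]
gripper_width: 0.505
gripper_force: 30.0
time_s: 30.58
tcp_pos: [0.4154, 0.3898, 0.2347]
ee_rot: [[0.206, -0.979, 0.0], [-0.979, -0.206, -0.0], [0.0, -0.0, -1.0]]
wrist_force: [-0.8, 0.0, -0.8]
gripper_width: 0.502
gripper_force: 30.0
time_s: 31.2
tcp_pos: [0.4164, 0.3899, 0.1654]
ee_rot: [[0.205, -0.979, 0.001], [-0.979, -0.205, 0.001], [-0.001, -0.001, -1.0]]
wrist_force: [0.6, 1.1, -1.8]
gripper_width: 0.505
gripper_force: 30.0
```

```bash
python3 -m jog '0 -1 0 -20 0;0 0 0 -14 0;0 0 0 -6 0;0 0 0 0 0;0 0 0 -2 0'; python3 -m jog '0 0 0 -1 0;0 0 0 0 0;0 0 0 0 0'
```

```text
time_s: 31.82
tcp_pos: [0.4148, 0.3905, 0.1233]
ee_rot: [[0.206, -0.979, 0.001], [-0.979, -0.206, 0.001], [-0.001, -0.001, -1.0]]
wrist_force: [1.2, 1.1, -1.1]
gripper_width: 0.505
gripper_force: 30.0
time_s: 32.2
tcp_pos: [0.4145, 0.3902, 0.1221]
ee_rot: [[0.206, -0.979, 0.001], [-0.979, -0.206, 0.001], [-0.001, -0.001, -1.0]]
wrist_force: [-0.9, 0.5, 1.7]
gripper_width: 0.502
gripper_force: 30.0
```

```bash
python3 -m jog '0.8 0 0 0 0;0.8 0 0 0 0;0.8 0 0 0 0;0.8 0 0 20 0;0.8 0 0 50 0'; python3 -m jog '0.6 0 0 40 0;0.5 3 -22 0 0;0.5 6 -50 0 0;0.5 6 -50 0 0;0.5 6 -50 0 0'; python3 -m jog '0.5 6 -50 0 0;0.5 6 -50 0 0;0.5 6 -50 0 0;0.5 6 -50 0 0;0.5 5 -20 0 0'; python3 -m jog '0.5 0 0 0 0;0.5 0 0 0 0'; python3 look.py t8.png .576,.084,.07,.075 .586,-.074,.06,.075; python3 - <<'E'
from h import *
a=cv2.imread('pics/t8.png')
cv2.imwrite('pics/z8.png',cv2.resize(a[160:265,110:320],None,fx=3.5,fy=3.5,interpolation=2))
E
```

```text
time_s: 32.83
tcp_pos: [0.4134, 0.3885, 0.1897]
ee_rot: [[0.205, -0.979, -0.004], [-0.979, -0.205, -0.006], [0.005, 0.005, -1.0]]
wrist_force: [0.6, 1.4, 0.6]
gripper_width: 0.793
gripper_force: 0.0
time_s: 33.45
tcp_pos: [0.4348, 0.2156, 0.2306]
ee_rot: [[0.205, -0.979, -0.001], [-0.979, -0.205, -0.001], [0.001, 0.001, -1.0]]
wrist_force: [0.5, -0.4, 0.7]
gripper_width: 0.504
gripper_force: 0.0
time_s: 34.08
tcp_pos: [0.4632, -0.0048, 0.2307]
ee_rot: [[0.202, -0.979, -0.002], [-0.979, -0.202, -0.0], [-0.0, 0.002, -1.0]]
wrist_force: [0.6, -0.2, 0.6]
gripper_width: 0.498
gripper_force: 0.0
time_s: 34.33
tcp_pos: [0.4639, -0.002, 0.231]
ee_rot: [[0.205, -0.979, -0.001], [-0.979, -0.205, -0.0], [-0.0, 0.001, -1.0]]
wrist_force: [1.2, 0.5, -0.6]
gripper_width: 0.496
gripper_force: 0.0
.576,.084,.07,.075 [([0.5719, 0.0849], 0.93)] (array([0.5735, 0.0853]), 'size', np.float64(0.0645), np.float64(0.064), 'yaw', np.float64(2.6))
.586,-.074,.06,.075 None (array([ 0.6075, -0.0712]), 'size', np.float64(0.0561), np.float64(0.0174), 'yaw', np.float64(9.3))
```

View pics/z8.png

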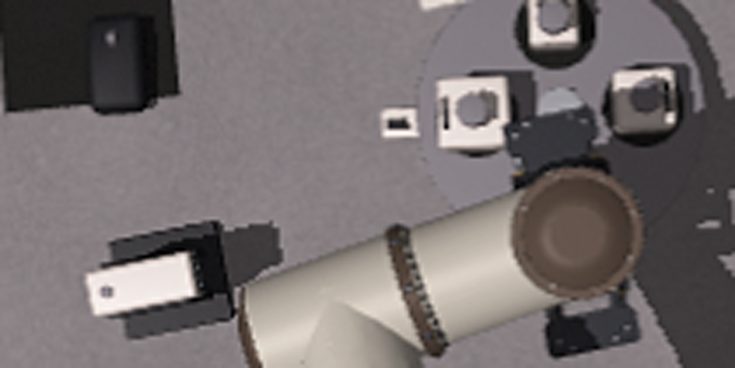

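The crop shows the scanner hung in its stand and all bottles still on their pads. Now I'll grip the post and turn −180° for medium.

```bash
python3 -m jog '0.5 1 0 -40 0;0.5 0 0 -40 0;0.5 0 0 -7 0;0 0 0 0 0;0 0 0 0 0'; python3 -m jog '0 0 0 0 0;0 0 0 0 0;0 0 0 0 0;0 0 0 0 0'; python3 -m jog '0 0.2 9 0 -4.5;0 0.4 9 0 -4.5;0 3.4 17.7 0 -9;0 6.1 17 0 -9;0 8.7 15.8 0 -9'; python3 -m jog '0 11 14.3 0 -9;0 13.1 12.4 0 -9;0 14.9 10.2 0 -9;0 16.3 7.7 0 -9;0 17.3 5 0 -9'; python3 -m jog '0 17.9 2.3 0 -9;0 18 -0.6 0 -9;0 17.7 -3.4 0 -9;0 17 -6.1 0 -9;0 15.8 -8.7 0 -9'; python3 -m jog '0 14.3 -11 0 -9;0 12.4 -13.1 0 -9;0 10.2 -14.9 0 -9;0 7.7 -16.3 0 -9;0 5 -17.3 0 -9';python3 -m jog '0 1.5 -9 0 -4.5;0 0.8 -9 0 -4.5;0 0 0 0 0;0 0 0 0 0;0 0 0 0 0'
```

```text
time_s: 35.0
tcp_pos: [0.4666, -0.0015, 0.1461]
ee_rot: [[0.206, -0.979, 0.003], [-0.979, -0.206, 0.001], [-0.0, -0.003, -1.0]]
wrist_force: [0.2, 0.2, 0.1]
gripper_width: 0.352
gripper_force: 0.0
time_s: 35.5
tcp_pos: [0.4643, -0.0025, 0.1454]
ee_rot: [[0.205, -0.979, -0.002], [-0.979, -0.205, -0.001], [0.0, 0.002, -1.0]]
wrist_force: [-4.4, -0.4, 5.1]
gripper_width: 0.196
gripper_force: 30.0
time_s: 36.12
tcp_pos: [0.4823, 0.0666, 0.1454]
ee_rot: [[-0.414, -0.91, -0.003], [-0.91, 0.414, -0.0], [0.002, 0.003, -1.0]]
wrist_force: [-4.7, 1.2, 5.1]
gripper_width: 0.198
gripper_force: 30.0
time_s: 36.75
tcp_pos: [0.5572, 0.1174, 0.1454]
ee_rot: [[-0.936, -0.351, 0.001], [-0.351, 0.936, 0.002], [-0.002, 0.002, -1.0]]
wrist_force: [-2.1, 1.0, 2.7]
gripper_width: 0.198
gripper_force: 30.0
time_s: 37.38
tcp_pos: [0.6434, 0.1, 0.1454]
ee_rot: [[-0.91, 0.414, -0.0], [0.414, 0.91, 0.001], [0.0, 0.001, -1.0]]
wrist_force: [-4.5, -0.0, 3.4]
gripper_width: 0.198
gripper_force: 30.0
time_s: 38.0
tcp_pos: [0.6922, 0.0263, 0.1455]
ee_rot: [[-0.35, 0.937, -0.002], [0.937, 0.35, 0.0], [0.001, -0.001, -1.0]]
wrist_force: [-5.1, 0.5, 4.5]
gripper_width: 0.192
gripper_force: 30.0
time_s: 38.62
tcp_pos: [0.694, -0.0075, 0.1451]
ee_rot: [[-0.236, 0.972, -0.014], [0.971, 0.236, 0.028], [0.031, -0.007, -1.0]]
wrist_force: [-11.2, 1.8, 8.7]
gripper_width: 0.197
gripper_force: 30.0
```

```bash
python3 - <<'E'
from h import *
s=r.sense()
print(s['time_s'],s['tcp_pos'].round(4),s['joints'].round(1),s['joint_velocities'].round(1),s['effort'].round(1)); print(s['ee_rot'].round(3))
E
python3 -m jog '0 0 0 0 0'
```

```text
38.625 [ 0.694  -0.0075  0.1451] [  11.9   32.6    6.2   -1.9  -64.  -177.4] [0.  0.1 0.  0.1 0.1 0. ] [ -1.2 -41.3  20.1   4.5   3.2   0. ]
[[-0.236  0.972 -0.014]
 [ 0.971  0.236  0.028]
 [ 0.031 -0.007 -1.   ]]
time_s: 38.75
tcp_pos: [0.6939, -0.0074, 0.1451]
ee_rot: [[-0.236, 0.972, -0.014], [0.971, 0.236, 0.028], [0.031, -0.007, -1.0]]
wrist_force: [-12.3, 1.9, 8.6]
gripper_width: 0.194
gripper_force: 30.0
```

Joint 6 has reached its limit, because its sign is opposite to what I assumed. I'll roll back gently.

```bash
python3 -m jog '0 0 0 0 4;0 0 0 0 4;0 0 0 0 4;0 0 0 0 4;0 0 0 0 0'; python3 - <<'E'
from h import *
s=r.sense()
print(s['joints'].round(1),s['tcp_pos'])
E
```

```text
time_s: 39.38
tcp_pos: [0.6955, -0.0064, 0.145]
ee_rot: [[-0.495, 0.869, -0.018], [0.868, 0.495, 0.027], [0.033, -0.002, -0.999]]
wrist_force: [-9.6, 2.9, 6.2]
gripper_width: 0.195
gripper_force: 30.0
[  12.    32.9    6.6   -1.9  -64.4 -161.5] [ 0.69547002 -0.00643208  0.14499729]
```

```bash
python3 -m jog '0 0 5 0 0;0 0 5 0 0;0 0 5 0 0;0 0 0 0 0;0 0 0 0 0'; python3 -m jog '0.45 0 0 0 0;0.45 0 0 0 0;0.45 0 0 0 0'; python3 - <<'E'
from h import *
s=r.sense()
print(s['joints'].round(1),s['tcp_pos'])
E
```

```text
time_s: 40.0
tcp_pos: [0.6959, 0.0066, 0.1449]
ee_rot: [[-0.495, 0.869, -0.018], [0.868, 0.496, 0.024], [0.03, -0.003, -1.0]]
wrist_force: [-6.5, -2.0, 4.7]
gripper_width: 0.198
gripper_force: 30.0
time_s: 40.38
tcp_pos: [0.6986, 0.008, 0.1439]
ee_rot: [[-0.495, 0.869, -0.012], [0.869, 0.495, 0.026], [0.029, 0.003, -1.0]]
wrist_force: [0.3, 0.3, 0.0]
gripper_width: 0.418
gripper_force: 0.0
[  13.2   33.     6.7   -1.8  -64.  -162.7] [0.69860508 0.00799157 0.14388086]
```

```bash
python3 -m jog '0.8 0 0 40 0;0.8 0 0 60 0;0.8 -18 24 0 10.1;0.8 -18 24 0 10.1;0.8 -18 24 0 10.1'; python3 -m jog '0.8 -18 24 0 10.1;0.8 -18 24 0 10.1;0.8 -18 24 0 10.1;0.8 -18 24 0 10.1;0.8 -18 24 0 10.1'; python3 -m jog '0.8 -18 24 0 10.1;0.8 -18 24 0 10.1;0.8 -18 24 0 10.1;0.8 -18 24 0 10.1;0.8 -18 24 0 10.1'; python3 -m jog '0.8 -18 24 0 10.1;0.8 -18 24 0 10.1;0.8 -13 21 0 10.1;0.8 0 0 0 0;0.8 0 0 0 0';  python3 look.py t9.png .576,.084,.06,.075 .584,-.076,.07,.075 .5,.004,.05,.075;  python3 - <<'E'
from h import *
a=cv2.imread('pics/t9.png')
cv2.imwrite('pics/z9.png',cv2.resize(a[145:265,110:320],None,fx=3.5,fy=3.5,interpolation=2))
s=r.sense()
print(s['joints'].round(1))
E
```

```text
time_s: 41.0
tcp_pos: [0.6439, 0.0806, 0.2439]
ee_rot: [[-0.868, 0.496, -0.024], [0.495, 0.868, 0.017], [0.029, 0.003, -1.0]]
wrist_force: [-0.1, 0.3, 0.0]
gripper_width: 0.793
gripper_force: 0.0
time_s: 41.62
tcp_pos: [0.5538, 0.2008, 0.244]
ee_rot: [[-0.934, -0.355, -0.027], [-0.355, 0.935, -0.008], [0.028, 0.002, -1.0]]
wrist_force: [-0.8, 0.9, -0.3]
gripper_width: 0.804
gripper_force: 0.0
time_s: 42.25
tcp_pos: [0.4637, 0.3209, 0.244]
ee_rot: [[-0.32, -0.947, -0.011], [-0.947, 0.321, -0.026], [0.028, 0.002, -1.0]]
wrist_force: [-0.4, -1.3, 1.4]
gripper_width: 0.802
gripper_force: 0.0
time_s: 42.88
tcp_pos: [0.4153, 0.3887, 0.2438]
ee_rot: [[0.194, -0.981, 0.004], [-0.981, -0.194, -0.029], [0.029, 0.002, -1.0]]
wrist_force: [0.7, -0.3, -0.4]
gripper_width: 0.798
gripper_force: 0.0
.576,.084,.06,.075 [([0.5718, 0.0807], 1.06)] (array([0.5813, 0.0834]), 'size', np.float64(0.0547), np.float64(0.0372), 'yaw', np.float64(3.1))
.584,-.076,.07,.075 None (array([ 0.5839, -0.0753]), 'size', np.float64(0.0641), np.float64(0.0643), 'yaw', np.float64(2.1))
.5,.004,.05,.075 None (array([ 0.4971, -0.0019]), 'size', np.float64(0.0439), np.float64(0.0439), 'yaw', np.float64(0.0))
[ 59.9  16.5  -6.1   1.1 -68.6 -49.2]
```

View pics/z9.png

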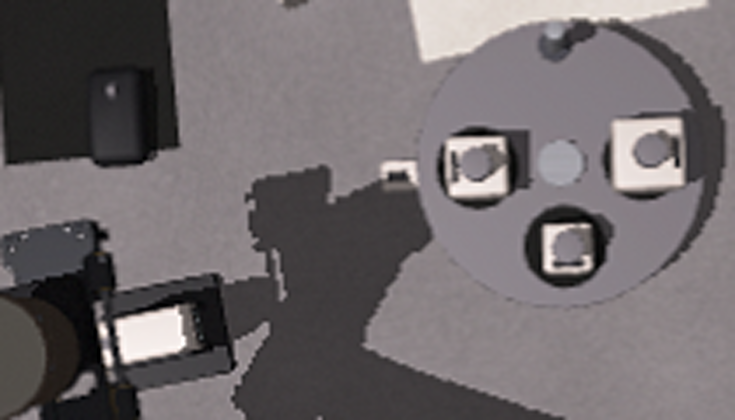

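The crop shows medium at the reading side (477,165), large on the right, small at the bottom and the post at the top. I'll measure medium more carefully, then grip the scanner.

```bash
cat > sh.py <<'E'
from m import *
def sh(c,g,z,S):
    # non-pad (bright-ish or cap) pixels enclosed: hull of white blobs near g on top plane z
    up=cv2.resize(c['pixels'],None,fx=4,fy=4,interpolation=cv2.INTER_CUBIC).astype(int)
    uv=up.max(2); us=uv-up.min(2); u=proj(c,[*g,z])*4+1.5
    m=((uv>175)&(us<45)); yy,xx=np.nonzero(m); k=np.hypot(xx-u[0],yy-u[1])<S*.72*4*K(c)/(1.51-z)
    R=cv2.minAreaRect(np.c_[xx[k],yy[k]].astype(np.float32)); p=np.array([onz(c,*((q-1.5)/4),z)[:2] for q in cv2.boxPoints(R)])
    d=p[1]-p[0]; return p.mean(0).round(4),np.hypot(*d).round(4),np.hypot(*(p[2]-p[1])).round(4),'yaw',((np.degrees(np.arctan2(d[1],d[0]))+45)%90-45).round(1)
if __name__=='__main__':
    import sys
    c=cap('top')
    for a in sys.argv[1:]:
        x,y,z,S=map(float,a.split(',')); print(a,sh(c,(x,y),z,S))
E
python3 sh.py .576,.084,.135,.056 .584,-.075,.145,.066 .498,0,.125,.046; python3 -m jog '0.8 0 2 -40 0.7;0.8 0 0 -50 0;0.8 0 0 -22 0;0.8 0 0 -10 0;0.8 0 0 0 0'; python3 -m jog '0 0 0 0 0;0 0 0 0 0;0 0 0 0 0;0 0 0 0 0;0 0 0 0 0'; python3 -m jog '0 0 0 10 0;0 0 0 20 0;0 0 0 40 0;0 0 0 40 0;0 0 0 0 0'
```

```text
.576,.084,.135,.056 (array([0.5726, 0.0827]), np.float64(0.0546), np.float64(0.0533), 'yaw', np.float64(1.6))
.584,-.075,.145,.066 (array([ 0.5842, -0.0752]), np.float64(0.0635), np.float64(0.0638), 'yaw', np.float64(2.3))
.498,0,.125,.046 (array([ 0.4974, -0.0016]), np.float64(0.0432), np.float64(0.0437), 'yaw', np.float64(2.4))
time_s: 43.6
tcp_pos: [0.4156, 0.3906, 0.1219]
ee_rot: [[0.206, -0.978, 0.004], [-0.978, -0.206, -0.029], [0.029, 0.002, -1.0]]
wrist_force: [0.6, 1.1, -0.5]
gripper_width: 0.797
gripper_force: 0.0
time_s: 44.22
tcp_pos: [0.4151, 0.391, 0.1224]
ee_rot: [[0.207, -0.978, 0.004], [-0.978, -0.207, -0.029], [0.029, 0.002, -1.0]]
wrist_force: [-2.0, -0.8, 3.4]
gripper_width: 0.501
gripper_force: 30.0
time_s: 44.85
tcp_pos: [0.4165, 0.3924, 0.2359]
ee_rot: [[0.208, -0.978, 0.009], [-0.978, -0.208, -0.022], [0.024, -0.004, -1.0]]
wrist_force: [-0.6, 0.8, -2.6]
gripper_width: 0.501
gripper_force: 30.0
```

```bash
python3 -m jog '0 20 -20 0 0;0 35 -36 0 0;0 35 -36 0 -4.8;0 35 -36 0 -4.8;0 20 -22 0 0'; python3 -m jog '0 5 -6 -20 0;0 0 0 -40 0;0 0 0 -40 0;0 0 0 -20 0;0 0 0 -6 0'; python3 -m jog '0 0 0 0 0;0 0 0 0 0;0 0 0 0 0;0 0 0 0 0'
```

```text
time_s: 45.48
tcp_pos: [0.5609, 0.2387, 0.2302]
ee_rot: [[0.039, -0.999, -0.003], [-0.999, -0.039, -0.03], [0.03, 0.004, -1.0]]
wrist_force: [-1.1, 0.5, -1.6]
gripper_width: 0.502
gripper_force: 30.0
time_s: 46.1
tcp_pos: [0.5638, 0.2339, 0.1032]
ee_rot: [[0.041, -0.999, -0.005], [-0.999, -0.041, -0.032], [0.032, 0.006, -0.999]]
wrist_force: [-0.2, 0.8, -1.5]
gripper_width: 0.503
gripper_force: 30.0
time_s: 46.6
tcp_pos: [0.5654, 0.235, 0.1065]
ee_rot: [[0.041, -0.999, 0.0], [-0.999, -0.041, -0.028], [0.028, 0.001, -1.0]]
wrist_force: [-0.5, 0.1, -1.6]
gripper_width: 0.506
gripper_force: 30.0
```

```bash
python3 -m jog '0 1 1 1.5 0;0 0 0 0 0;0 0 0 0 0;0 0 0 0 0;0 0 0 0 0'; for i in 1 2 3 4; do python3 -m jog '0 0 0 0 0;0 0 0 0 0;0 0 0 0 0;0 0 0 0 0;0 0 0 0 0' | sed -n '1,2p'; done; python3 - <<'E'
from h import *
b=cap('side')['pixels'][100:230,150:340,::-1]
cv2.imwrite('pics/z10.png',cv2.resize(b,None,fx=4,fy=4,interpolation=2))
E
python3 sh.py .576,.084,.135,.056
```

```text
time_s: 47.22
tcp_pos: [0.5661, 0.2358, 0.1073]
ee_rot: [[0.041, -0.999, -0.001], [-0.999, -0.041, -0.029], [0.029, 0.002, -1.0]]
wrist_force: [0.7, 0.5, -2.1]
gripper_width: 0.499
gripper_force: 30.0
time_s: 47.85
tcp_pos: [0.5662, 0.2358, 0.1074]
time_s: 48.48
tcp_pos: [0.5662, 0.2359, 0.1074]
time_s: 49.1
tcp_pos: [0.5662, 0.2359, 0.1074]
time_s: 49.72
tcp_pos: [0.5662, 0.2359, 0.1074]
.576,.084,.135,.056 (array([0.5725, 0.083 ]), np.float64(0.0541), np.float64(0.053), 'yaw', np.float64(2.2))
```

View pics/z10.png

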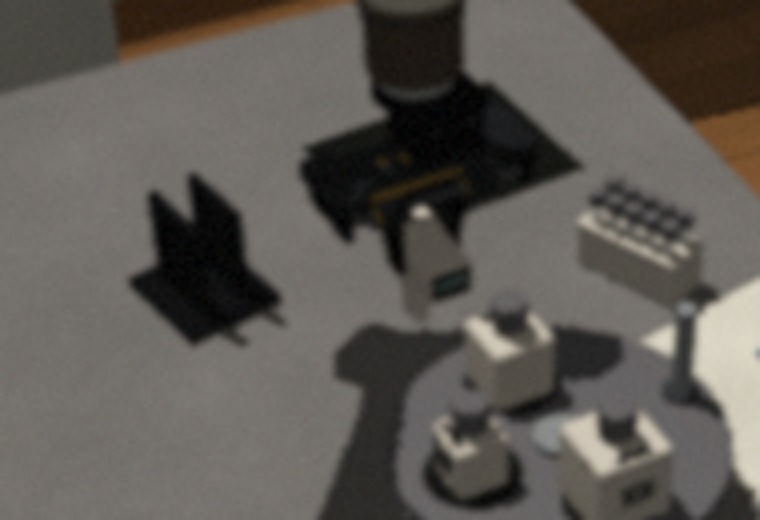

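The side view shows the scanner level and aimed at medium, with all bottles upright. Next I'll hang the scanner back.

```bash
python3 -m jog '0 0 10 30 0;0 0 0 50 0;0 0 0 48 0;0 -20 18 0 0;0 -35 36 0 4.8'; python3 -m jog '0 -35 36 0 4.8;0 -35 36 0 0;0 -20 15 0 0;0 -5 4 0 0;0 0 0 0 0'; python3 -m jog '0 0 0 -30 0;0 0 0 -20 0;0 0 0 -20 0;0 0 0 0 0;0 0 0 0 0'
```

```text
time_s: 50.45
tcp_pos: [0.5113, 0.2997, 0.236]
ee_rot: [[0.124, -0.992, 0.003], [-0.992, -0.124, -0.028], [0.028, 0.001, -1.0]]
wrist_force: [0.2, 0.3, -2.4]
gripper_width: 0.505
gripper_force: 30.0
time_s: 51.08
tcp_pos: [0.4162, 0.3908, 0.2354]
ee_rot: [[0.208, -0.978, 0.004], [-0.978, -0.208, -0.029], [0.029, 0.002, -1.0]]
wrist_force: [0.2, -0.4, -0.6]
gripper_width: 0.504
gripper_force: 30.0
time_s: 51.7
tcp_pos: [0.4172, 0.3908, 0.1662]
ee_rot: [[0.206, -0.978, 0.005], [-0.978, -0.207, -0.028], [0.028, 0.001, -1.0]]
wrist_force: [0.2, -0.0, -0.9]
gripper_width: 0.503
gripper_force: 30.0
```

```bash
python3 -m jog '0 -2 0 -20 0;0 0 0 -14 0;0 0 0 -6 0;0 0 0 0 0;0 0 0 -2 0'; python3 -m jog '0 0 0 -1 0;0 0 0 0 0;0 0 0 -1 0;0 0 0 0 0'
```

```text
time_s: 52.32
tcp_pos: [0.4146, 0.3914, 0.1241]
ee_rot: [[0.207, -0.978, 0.005], [-0.978, -0.208, -0.028], [0.028, 0.001, -1.0]]
wrist_force: [-0.5, -0.1, -2.0]
gripper_width: 0.504
gripper_force: 30.0
time_s: 52.82
tcp_pos: [0.4143, 0.391, 0.1224]
ee_rot: [[0.208, -0.978, 0.005], [-0.978, -0.208, -0.028], [0.029, 0.001, -1.0]]
wrist_force: [-2.1, -1.2, 6.0]
gripper_width: 0.503
gripper_force: 30.0
```

```bash
python3 -m jog '0.8 0 0 0 0;0.8 0 0 0 0;0.8 0 0 0 0;0.8 0 0 20 0;0.8 0 0 50 0'; python3 -m jog '0.6 0 0 40 0;0.5 16 -21 0 0;0.5 31 -42 0 0;0.5 31 -42 0 0;0.5 31 -42 0 0'; python3 -m jog '0.5 31 -42 0 0;0.5 31 -42 0 0;0.5 31 -42 0 0;0.5 31 -42 0 0;0.5 31 -42 0 0'; python3 -m jog '0.5 16 -24 0 0;0.5 0 0 0 0;0.5 0 0 0 0'; python3 - <<'E'
from h import *
print(r.sense()['joints'].round(1))
a=cap('top')['pixels'][130:265,110:320,::-1]
cv2.imwrite('pics/z11.png',cv2.resize(a,None,fx=3.5,fy=3.5,interpolation=2))
E
```

```text
time_s: 53.45
tcp_pos: [0.4132, 0.3895, 0.1893]
ee_rot: [[0.207, -0.978, 0.0], [-0.978, -0.207, -0.034], [0.034, 0.007, -0.999]]
wrist_force: [0.6, 1.6, 0.3]
gripper_width: 0.796
gripper_force: 0.0
time_s: 54.08
tcp_pos: [0.524, 0.2426, 0.2313]
ee_rot: [[0.208, -0.978, 0.004], [-0.978, -0.208, -0.029], [0.029, 0.002, -1.0]]
wrist_force: [0.8, 0.2, 0.6]
gripper_width: 0.499
gripper_force: 0.0
time_s: 54.7
tcp_pos: [0.6791, 0.0324, 0.231]
ee_rot: [[0.207, -0.978, 0.004], [-0.978, -0.207, -0.029], [0.029, 0.002, -1.0]]
wrist_force: [0.8, 0.7, -0.1]
gripper_width: 0.502
gripper_force: 0.0
time_s: 55.08
tcp_pos: [0.6938, 0.0102, 0.2309]
ee_rot: [[0.207, -0.978, 0.003], [-0.978, -0.207, -0.029], [0.029, 0.003, -1.0]]
wrist_force: [-0.5, 0.6, 0.5]
gripper_width: 0.501
gripper_force: 0.0
[ 14.9  28.8  10.7   1.7 -72.2  -3.4]
```

View pics/z11.png

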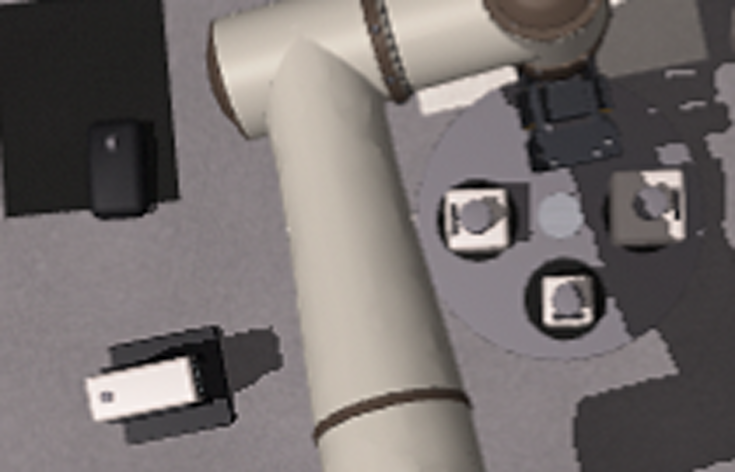

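The scanner is hung as before and the bottles are in place. I'll turn another −90° to bring small round.

```bash
python3 -m jog '0.5 1 0 -40 0;0.5 0 0 -40 0;0.5 0 0 -7 0;0 0 0 0 0;0 0 0 0 0'; python3 -m jog '0 0 0 0 0;0 0 0 0 0;0 0 0 0 0;0 0 0 0 0'; python3 -m jog '0 -0.2 -9 0 -4.5;0 -0.4 -9 0 -4.5;0 -3.4 -17.7 0 -9;0 -6.1 -17 0 -9;0 -8.7 -15.8 0 -9'; python3 -m jog '0 -11 -14.3 0 -9;0 -13.1 -12.4 0 -9;0 -14.9 -10.2 0 -9;0 -16.3 -7.7 0 -9;0 -17.3 -5 0 -9'; python3 -m jog '0 -9 -1.3 0 -4.5;0 -9 -1 0 -4.5;0 0 0 0 0;0 0 0 0 0;0 0 0 0 0'; python3 - <<'E'
from h import *
print(r.sense()['joints'].round(1))
E
```

```text
time_s: 55.75
tcp_pos: [0.6964, 0.0104, 0.1469]
ee_rot: [[0.208, -0.978, 0.008], [-0.978, -0.208, -0.028], [0.03, -0.002, -1.0]]
wrist_force: [-0.7, -0.3, 0.2]
gripper_width: 0.352
gripper_force: 0.0
time_s: 56.25
tcp_pos: [0.6942, 0.0095, 0.146]
ee_rot: [[0.207, -0.978, 0.003], [-0.978, -0.207, -0.029], [0.029, 0.004, -1.0]]
wrist_force: [-5.4, -0.1, 6.0]
gripper_width: 0.197
gripper_force: 30.0
time_s: 56.88
tcp_pos: [0.6757, -0.0583, 0.146]
ee_rot: [[-0.411, -0.911, -0.014], [-0.911, 0.411, -0.025], [0.028, 0.002, -1.0]]
wrist_force: [-5.6, 4.6, 6.4]
gripper_width: 0.198
gripper_force: 30.0
time_s: 57.5
tcp_pos: [0.6037, -0.1081, 0.1459]
ee_rot: [[-0.935, -0.354, -0.026], [-0.354, 0.935, -0.008], [0.027, 0.002, -1.0]]
wrist_force: [-2.5, 4.4, 5.9]
gripper_width: 0.198
gripper_force: 30.0
time_s: 58.12
tcp_pos: [0.587, -0.1105, 0.1459]
ee_rot: [[-0.977, -0.21, -0.026], [-0.21, 0.978, -0.005], [0.027, 0.001, -1.0]]
wrist_force: [-2.4, 1.5, 6.9]
gripper_width: 0.193
gripper_force: 30.0
[  4.9  24.1  -9.3   0.2 -58.1 -82.9]
```

```bash
python3 -m jog '0.5 0 0 0 0;0.5 0 0 0 0;0.8 0 0 40 0;0.8 0 0 50 0;0.8 -8 22 0 0'; python3 -m jog '0.8 -16 46 0 9;0.8 -16 46 0 9;0.8 -16 46 0 9;0.8 -16 46 0 9;0.8 -16 46 0 9'; python3 -m jog '0.8 -16 46 0 9;0.8 -16 46 0 9;0.8 -16 46 0 9;0.8 -16 46 0 9;0.8 -16 46 0 9'; python3 -m jog '0.8 -4 18 0 0;0.8 0 0 0 0;0.8 0 0 0 0'; python3 sh.py .576,.084,.125,.046 .66,.008,.135,.056 .5,0,.145,.066;  python3 - <<'E'
from h import *
a=cap('top')['pixels'][145:265,110:320,::-1]
cv2.imwrite('pics/z12.png',cv2.resize(a,None,fx=3.5,fy=3.5,interpolation=2))
E
```

```text
time_s: 58.75
tcp_pos: [0.5806, -0.0893, 0.2385]
ee_rot: [[-0.978, -0.206, -0.019], [-0.206, 0.978, -0.005], [0.02, -0.0, -1.0]]
wrist_force: [-0.8, 0.9, -1.2]
gripper_width: 0.679
gripper_force: 0.0
time_s: 59.38
tcp_pos: [0.4973, 0.1429, 0.2341]
ee_rot: [[-0.54, -0.841, -0.017], [-0.841, 0.541, -0.023], [0.029, 0.002, -1.0]]
wrist_force: [-0.2, -1.1, -0.1]
gripper_width: 0.802
gripper_force: 0.0
time_s: 60.0
tcp_pos: [0.4172, 0.373, 0.234]
ee_rot: [[0.213, -0.977, 0.004], [-0.977, -0.213, -0.029], [0.029, 0.002, -1.0]]
wrist_force: [0.0, 0.3, -0.9]
gripper_width: 0.8
gripper_force: 0.0
time_s: 60.38
tcp_pos: [0.4141, 0.3885, 0.2341]
ee_rot: [[0.206, -0.979, 0.004], [-0.978, -0.206, -0.03], [0.03, 0.003, -1.0]]
wrist_force: [0.1, 0.5, 0.7]
gripper_width: 0.801
gripper_force: 0.0
.576,.084,.125,.046 (array([0.5714, 0.0868]), np.float64(0.0445), np.float64(0.0442), 'yaw', np.float64(5.3))
.66,.008,.135,.056 (array([0.6574, 0.0133]), np.float64(0.0539), np.float64(0.0542), 'yaw', np.float64(3.8))
.5,0,.145,.066 (array([ 0.4989, -0.0019]), np.float64(0.0637), np.float64(0.0642), 'yaw', np.float64(3.5))
```

View pics/z12.png

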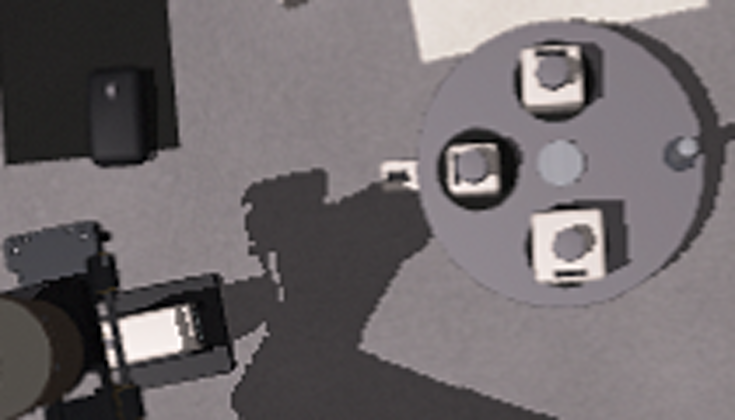

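The crop shows small at the reading side (473,165), medium at the top, large at the bottom and the post on the right. I'll grip the scanner and re-measure the disc angle.

```bash
python3 -m jog '0.8 1 2 -40 0;0.8 0 0 -45 0;0.8 0 0 -18 0;0.8 0 0 -9 0;0.8 0 0 0 0'; python3 -m jog '0 0 0 0 0;0 0 0 0 0;0 0 0 0 0;0 0 0 0 0;0 0 0 0 0'; python3 -m jog '0 0 0 10 0;0 0 0 20 0;0 0 0 40 0;0 0 0 40 0;0 0 0 0 0'; python3 - <<'E'
from h import *
from sh import sh
c=cap('top'); print(sh(c,(.5714,.0868),.125,.046))
p=onz(c,110+(687-1.2)/3.5,145+(148-1.2)/3.5,.165); d=p[:2]-[.5798,.00425]; print(p,np.hypot(*d),np.degrees(np.arctan2(d[1],d[0])))
P=c['pixels'].astype(int); m=(P.max(2)<50).astype(np.uint8)
E
```

```text
time_s: 61.1
tcp_pos: [0.4151, 0.391, 0.1225]
ee_rot: [[0.206, -0.978, 0.004], [-0.978, -0.206, -0.029], [0.029, 0.002, -1.0]]
wrist_force: [0.8, 1.1, 0.9]
gripper_width: 0.796
gripper_force: 0.0
time_s: 61.72
tcp_pos: [0.4147, 0.3916, 0.1228]
ee_rot: [[0.207, -0.978, 0.004], [-0.978, -0.207, -0.029], [0.029, 0.002, -1.0]]
wrist_force: [-1.9, -0.3, 3.1]
gripper_width: 0.504
gripper_force: 30.0
time_s: 62.35
tcp_pos: [0.4161, 0.393, 0.2364]
ee_rot: [[0.207, -0.978, 0.009], [-0.978, -0.208, -0.022], [0.024, -0.004, -1.0]]
wrist_force: [0.2, 0.2, -2.0]
gripper_width: 0.499
gripper_force: 30.0
(array([0.5714, 0.0867]), np.float64(0.0446), np.float64(0.0442), 'yaw', np.float64(5.3))
[ 0.58726885 -0.11014578  0.165     ] 0.11463933478604031 -86.26448583752804
```

```bash
python3 -m jog '0 20 -20 0 0;0 34 -36 0 0;0 34 -36 0 -4;0 34 -36 0 -4;0 20 -22 0 0'; python3 -m jog '0 4 -7 -20 0;0 0 0 -40 0;0 0 0 -40 0;0 0 0 -20 0;0 0 0 -9 0'; python3 -m jog '0 0 0 0 0;0 0 0 0 0;0 0 0 0 0;0 0 0 0 0'
```

```text
time_s: 63.02
tcp_pos: [0.5572, 0.2392, 0.2302]
ee_rot: [[0.067, -0.998, -0.003], [-0.997, -0.067, -0.031], [0.031, 0.006, -1.0]]
wrist_force: [0.1, 0.4, -1.5]
gripper_width: 0.501
gripper_force: 30.0
time_s: 63.65
tcp_pos: [0.5593, 0.2334, 0.1004]
ee_rot: [[0.069, -0.998, -0.005], [-0.997, -0.069, -0.032], [0.032, 0.007, -0.999]]
wrist_force: [-0.4, 0.1, -1.6]
gripper_width: 0.5
gripper_force: 30.0
time_s: 64.15
tcp_pos: [0.561, 0.2346, 0.1041]
ee_rot: [[0.069, -0.998, 0.001], [-0.997, -0.069, -0.028], [0.028, 0.001, -1.0]]
wrist_force: [0.3, 0.6, -1.7]
gripper_width: 0.504
gripper_force: 30.0
```

```bash
for i in 1 2 3 4 5; do python3 -m jog '0 0 0 0 0;0 0 0 0 0;0 0 0 0 0;0 0 0 0 0;0 0 0 0 0' | sed -n '1,2p'; done; python3 sh.py .576,.084,.125,.046; python3 -m jog '0 0 10 30 0;0 0 0 50 0;0 0 0 52 0;0 -20 18 0 0;0 -34 36 0 4'; python3 -m jog '0 -34 36 0 4;0 -34 36 0 0;0 -20 17 0 0;0 -4 4 0 0;0 0 0 0 0'; python3 -m jog '0 0 0 -30 0;0 0 0 -20 0;0 0 0 -20 0;0 0 0 0 0;0 0 0 0 0'
```

```text
time_s: 64.78
tcp_pos: [0.5608, 0.2344, 0.1033]
time_s: 65.4
tcp_pos: [0.5607, 0.2344, 0.1033]
time_s: 66.03
tcp_pos: [0.5608, 0.2344, 0.1034]
time_s: 66.65
tcp_pos: [0.5608, 0.2344, 0.1034]
time_s: 67.28
tcp_pos: [0.5608, 0.2344, 0.1033]
.576,.084,.125,.046 (array([0.5714, 0.0869]), np.float64(0.0444), np.float64(0.0439), 'yaw', np.float64(5.4))
time_s: 67.95
tcp_pos: [0.5068, 0.2983, 0.2361]
ee_rot: [[0.137, -0.991, 0.003], [-0.99, -0.137, -0.028], [0.028, 0.001, -1.0]]
wrist_force: [-0.1, 1.6, -2.3]
gripper_width: 0.501
gripper_force: 30.0
time_s: 68.58
tcp_pos: [0.4148, 0.3914, 0.2354]
ee_rot: [[0.208, -0.978, 0.004], [-0.978, -0.208, -0.029], [0.029, 0.002, -1.0]]
wrist_force: [0.8, -0.1, -1.6]
gripper_width: 0.502
gripper_force: 30.0
time_s: 69.2
tcp_pos: [0.4158, 0.3914, 0.1662]
ee_rot: [[0.207, -0.978, 0.005], [-0.978, -0.207, -0.028], [0.028, 0.001, -1.0]]
wrist_force: [0.1, 0.8, -1.6]
gripper_width: 0.501
gripper_force: 30.0
```

```bash
python3 -m jog '0 -1 0 -20 0;0 0 0 -14 0;0 0 0 -6 0;0 0 0 0 0;0 0 0 -2 0'; python3 -m jog '0 0 0 -1 0;0 0 0 0 0;0 0 0 -1 0;0 0 0 0 0'; python3 -m jog '0.8 0 0 0 0;0.8 0 0 0 0;0.8 0 0 0 0;0.8 0 0 20 0;0.8 0 0 50 0'; python3 -m jog '0.8 0 0 50 0;0.8 -30 40 50 0;0.8 -30 40 20 0;0.8 0 0 0 0;0.8 0 0 0 0'; python3 sh.py .576,.084,.125,.046 .66,.008,.135,.056 .5,0,.145,.066; python3 - <<'E'
from h import *
cap('side','s13.png'); a=cap('top')['pixels'][100:265,100:345,::-1]
cv2.imwrite('pics/z13.png',cv2.resize(a,None,fx=3,fy=3,interpolation=2))
b=cv2.imread('pics/s13.png')[100:260,150:390]
cv2.imwrite('pics/z14.png',cv2.resize(b,None,fx=3.3,fy=3.3,interpolation=2))
E
```

```text
time_s: 69.82
tcp_pos: [0.4142, 0.392, 0.1241]
ee_rot: [[0.208, -0.978, 0.005], [-0.978, -0.208, -0.027], [0.028, 0.001, -1.0]]
wrist_force: [-0.5, -0.3, -2.5]
gripper_width: 0.505
gripper_force: 30.0
time_s: 70.32
tcp_pos: [0.414, 0.3917, 0.1228]
ee_rot: [[0.208, -0.978, 0.005], [-0.978, -0.208, -0.028], [0.029, 0.001, -1.0]]
wrist_force: [-0.9, -0.1, 5.3]
gripper_width: 0.5
gripper_force: 30.0
time_s: 70.95
tcp_pos: [0.4128, 0.39, 0.1894]
ee_rot: [[0.207, -0.978, 0.0], [-0.978, -0.207, -0.035], [0.034, 0.007, -0.999]]
wrist_force: [0.6, 1.1, -0.1]
gripper_width: 0.79
gripper_force: 0.0
time_s: 71.58
tcp_pos: [0.357, 0.4665, 0.3048]
ee_rot: [[0.208, -0.978, 0.003], [-0.978, -0.208, -0.03], [0.03, 0.003, -1.0]]
wrist_force: [0.2, 0.2, -0.8]
gripper_width: 0.804
gripper_force: 0.0
.576,.084,.125,.046 (array([0.5715, 0.0867]), np.float64(0.0444), np.float64(0.044), 'yaw', np.float64(4.9))
.66,.008,.135,.056 (array([0.6574, 0.0133]), np.float64(0.0538), np.float64(0.0541), 'yaw', np.float64(3.9))
.5,0,.145,.066 (array([ 0.4988, -0.0019]), np.float64(0.0634), np.float64(0.0642), 'yaw', np.float64(3.7))
```

View pics/z13.png

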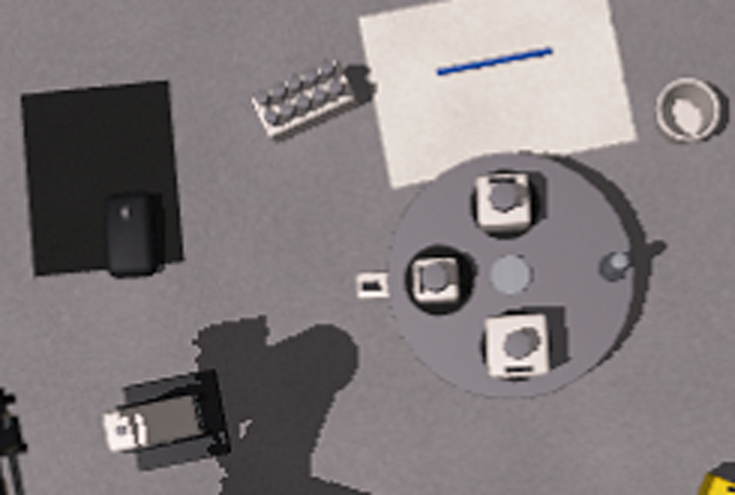

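View pics/z14.png

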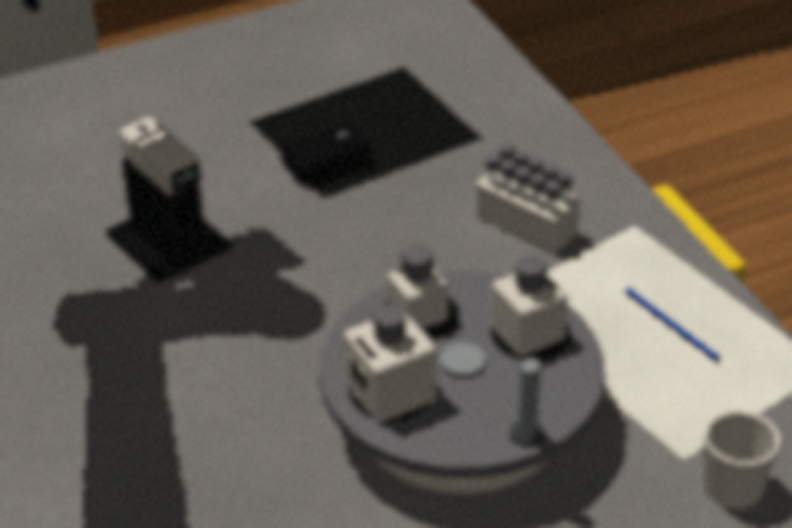

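Final views: all three bottles stand upright on their pads with the tabs facing outward. The disc is at a click, the scanner is hung, and the rack, mouse and cup are untouched.

```bash
python3 -c "
from station import r
print(r.finish_job())"
```

```text
the job is handed in; nothing more can be done
None
```

I handed the job in at about 72 s. All three bottles are upright on their own pads, labels outward and within about 5 mm of pad centre. I held each label in the beam, large, then medium, then small, for over 2 s, but nothing reported whether a read registered. The carousel is about 1° from its click, and the scanner is back in its stand. Joint 6 briefly hit its range limit during the second turn (177.4° of 177.46°), which pushed the disc about 9° too far before I corrected it.

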